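# Pack the couplings away and knock the canister lid's locking pins home

### The job

Pack up the steel canister: take away the piece of batten that lies across its mouth and lay it on the bench clear of the canister, then put every pipe coupling that is on the bench into the canister. Set the lid on the rim so that it sits down level all round, with both its pins still up, and then strike both sprung pins fully home with brisk blows of the mallet, never pushing them with the gripper. Finally put the mallet back down on the bench, and leave the glue bottle, the jar and the tape measure where they are.

Things in the scene. Friction and masses are not known exactly. Their poses are not given: they have to be found in the camera images.
- tub: open round steel canister fixed to the bench, upright, 160 mm outside diameter, 115 mm tall, wall 6 mm (148 mm inside), floor 5 mm thick; origin at the centre of its underside on the bench, z up
- tub_rim (a point): centre of the canister's mouth, at rim height (115 mm above the bench)
- lid: loose lid, 450 g, right way up: rubber plug (136 mm diameter, 16 mm thick; goes into the mouth) under a steel plate (168 mm diameter, 6 mm thick; rests on the rim), with a black bar handle along its x (86 mm long, 18 mm wide, top 62 mm and clear underside 44 mm above the origin) and brass pins at y = +56 and -56 mm. Origin: centre of the plug's underside, z up; 99 mm above the bench when seated
- lid_handle (a point): middle of the lid's bar handle, 53 mm above the lid's origin: the place to grip, across the 18 mm width (along the lid's y)
- pin_a (a joint): how far the brass pin at the lid's +y is driven down, m: 0 = fully up, 0.026 = fully home (0.022 or more counts as home). It starts at 0 to 0.005; it moves at about 6 N and stays where it is driven
- pin_b (a joint): the same for the brass pin at the lid's -y
- pin_a_top (a point): centre of the top face of pin a (16 mm diameter); 32 mm above the lid plate when fully up, 6 mm above it when home
- pin_b_top (a point): centre of the top face of pin b, likewise
- mallet: mallet, 450 g: black rubber cylinder head, 64 mm diameter, 80 mm tall, standing on a striking face, with a wooden handle that sticks out level from the middle of the head towards the mallet's -x, 26 mm wide, 34 mm tall, ending 165 mm from the head's axis. Origin: centre of the head's underside (a striking face), z up along the head
- mallet_head (a point): middle of the mallet's head, 40 mm above the face it stands on
- mallet_grip (a point): point on the axis of the mallet's handle close to the head, 56 mm from the head's axis and 40 mm above the face: a place to grip across the 26 mm width (along the mallet's y)
- offcut: piece of wooden batten 200 mm long (its x), 38 mm wide (its y), 45 mm tall, 200 g, lying across the canister's mouth at the start; origin at the centre of its underside
- coupling_0: grey plastic pipe coupling, a plain cylinder 44 mm diameter and 60 mm tall, 90 g, standing on end on the bench; origin at the centre of its underside, z along its axis. Two to four of the four are present; an absent one reads None throughout
- coupling_0_mid (a point): the middle of coupling_0, 30 mm along its axis from the origin
- coupling_1: grey plastic pipe coupling, a plain cylinder 44 mm diameter and 60 mm tall, 90 g, standing on end on the bench; origin at the centre of its underside, z along its axis. Two to four of the four are present; an absent one reads None throughout
- coupling_1_mid (a point): the middle of coupling_1, 30 mm along its axis from the origin
- coupling_2: grey plastic pipe coupling, a plain cylinder 44 mm diameter and 60 mm tall, 90 g, standing on end on the bench; origin at the centre of its underside, z along its axis. Two to four of the four are present; an absent one reads None throughout
- coupling_2_mid (a point): the middle of coupling_2, 30 mm along its axis from the origin
- coupling_3: grey plastic pipe coupling, a plain cylinder 44 mm diameter and 60 mm tall, 90 g, standing on end on the bench; origin at the centre of its underside, z along its axis. Two to four of the four are present; an absent one reads None throughout
- coupling_3_mid (a point): the middle of coupling_3, 30 mm along its axis from the origin
- glue: white glue bottle, 56 mm diameter, 100 mm tall; bystander, origin under its centre
- jar: glass jar with steel cap, 70 mm diameter, 85 mm tall; bystander, origin under its centre
- tape_measure: yellow tape measure, 70 x 40 x 65 mm; bystander, origin under its centre

How it is judged:
On the way, in this order (a step that is already met when the one before it is completed fails the run):
1. the batten is off the canister and lies on the bench (height (world z) of offcut below 0.05 m and horizontal distance between offcut and tub above 0.09 m and contact force between offcut and tub below 0.1 N and linear speed of offcut below 0.02 m/s), for 0.2 s.
2. every coupling present is inside the canister (horizontal distance between each of coupling_0_mid, coupling_1_mid, coupling_2_mid, coupling_3_mid and tub below 0.065 m and height (world z) of each of coupling_0_mid, coupling_1_mid, coupling_2_mid, coupling_3_mid below 0.09 m), for 0.2 s.
3. the lid sits level on the rim, both pins still up, the fingers off it (z of lid in the frame of tub between 0.094 and 0.102 m and horizontal distance between lid and tub below 0.012 m and angle between lid's own z axis and vertical below 0.04 rad and value of joint each of pin_a, pin_b below 0.012 m and contact force between the fingers and lid below 0.1 N), for 0.3 s.
4. a pin goes down under a brisk blow of the mallet (((contact force between mallet and lid above 1.5 N and velocity of joint pin_a above 0.05 m/s) or (contact force between mallet and lid above 1.5 N and velocity of joint pin_b above 0.05 m/s))).
5. both pins are home (z of lid in the frame of tub between 0.094 and 0.102 m and horizontal distance between lid and tub below 0.012 m and angle between lid's own z axis and vertical below 0.04 rad and value of joint each of pin_a, pin_b above 0.022 m), for 0.2 s.
At the end, for the whole second after the job is handed in: batten on the bench clear of the canister (its middle more than 90 mm from the canister's axis), all couplings present inside the canister, lid seated on the rim within 12 mm of centre and 0.04 rad of level, both pins driven at least 22 mm, mallet at rest on the bench off canister and lid (all of step 1 and all of step 2 and all of step 5 and height (world z) of mallet_head below 0.06 m and contact force between mallet and tub below 0.1 N and contact force between mallet and lid below 0.1 N and linear speed of each of mallet, lid below 0.02 m/s); the robot touches nothing.
It fails at once if the gripper pushes pin_a (contact force between any of the fingers, the arm and pin_a above 2 N).
It fails at once if the gripper pushes pin_b (contact force between any of the fingers, the arm and pin_b above 2 N).
It fails at once if the glue is moved more than 30 mm (distance of glue from where it was at the start of the episode above 0.03 m).
It fails at once if the jar is moved more than 30 mm (distance of jar from where it was at the start of the episode above 0.03 m).
It fails at once if the tape_measure is moved more than 30 mm (distance of tape_measure from where it was at the start of the episode above 0.03 m).
Of coupling_0, coupling_1, coupling_2, coupling_3 only 2 to 4 are there at a start; the rules pass over those that are not, and their reading is None.
At some moment in a run one of coupling_0, coupling_1, coupling_2, coupling_3, mallet, offcut may be knocked a few centimetres aside while the robot is not near it.
Once in a run the grip may slacken for a moment while it holds something.
It also fails if it takes over 210 s, if anything falls off the work surface, if the arm or the gripper's body presses on something with over 40 N, if the wrist force passes 120 N, or if a joint passes its speed limit or range.

### The arm

A 7-joint arm with a two-finger parallel gripper is mounted at the origin on the work surface. World frame = base frame: x ahead of the robot, y to its left, z up, the work surface at z = 0. Lengths are in m, angles in rad, forces in N, time in s.
With the tool pointing down it reaches from about 0.425 to 0.875 m from the base axis. Payload 4.7 kg.
Tool frame: the origin (TCP) lies on the centre line of the jaws, within the pads' length; the fingertips stand 14 mm ahead of it and the grasp point (between the pads) lies 5 mm behind it; z points along the fingers, y is the line along which they close (so a half turn about z gives the same grasp; the last joint's range is limited). The gripper opens to 87 mm and grips with 3 to 60 N. Pads are 19 mm wide; open, the fingers measure 117 mm over their backs; the gripper's body (75 mm by 190 mm) begins 51 mm behind the grasp point.
Start: joints at [-1.31, 0.321, -0.07, 1.45, 0.023, 1.371, -0.057], TCP at [0.159, 0.63, 0.237] pointing down, gripper open.
Joint ranges: [-2.86, 2.86], [-0.3, 2.09], [-1.38, 1.24], [0.06, 2.45], [-1.56, 4.7], [0.09, 2.05], [-2.69, 2.69]. Speed limits (rad/s): [2.57, 2.57, 3.14, 3.14, 3.14, 3.14, 3.14].

### API

Orientations are given as a rotation vector (axis times angle).
In Python, from bench import ctrl gives the robot as it stands.
- The arm moves only by the tool send_rows, never from a script. Its argument "steps" is a list of rows, each an object of numbers: "tx", "ty", "tz": the shift along the tool's x, y, z in units of 60 mm (1.0 is 60 mm); "turn": the turn about the tool's z in units of 8 degrees (1.0 is 8 degrees); "grip": the opening, from 0 (shut) to 1 (fully open). A call has 1 to 12 rows; each row shifts and turns the commanded pose from where the row before left it, along the tool's axes as they then stand; what a row does not reach is not made up. A row lasts 1/8 s, in which the tool goes at most 62.5 mm and 10.7 degrees, less where a joint would pass 70% of its speed; a pose out of reach is approached as far as the arm can. A call is refused whole if a number of a shift passes 1 or a number of a turn 1, either way. A call with a gripper value outside its range is refused whole. The fingers move at their own pace and stop on an object; "newtons" is the grip in N (left out, the last holds). Time passes only in rows, so rows that do not move let the fingers close. It gives the time, the measured TCP pose, the force, the opening and the grip force at its end, in the units of the state.
- ctrl.get_state(): the state, without advancing time (a new reading comes with each control period).
- ctrl.get_image(name): name is "scene" or "side" or "wrist"; returns a dict with "pixels" (420x560x3 uint8, red, green, blue), "K" (3x3 intrinsics, pixels), "cam_to_world" (4x4, takes a point from camera to world coordinates); the wrist camera has in their place "T_tool_cam" (4x4, takes a point from camera to tool coordinates, whose origin is the TCP and whose axes are the flange's). Camera axes: x right, y down, z forward; pixel columns grow to the right and rows downward; lengths in m; the calibration is good to about 2 mm. A picture is of the moment at which its call begins: read the wrist's pose just before it. There is no depth.
- ctrl.close_job(): hands the job in; it is judged then, once.
The state is a dict: "time": time; "joint_positions": joint angles; "qd": joint speeds; "joint_torque": joint torques, N m; "position": TCP position; "tool_rot": TCP orientation; "ft_force": force on the tool from outside, world axes, zero at the start; "torque": the same for the moment, N m; "grip_width": opening from 0.0 (shut) to 1.0 (fully open); "grip_force": force on a finger pad.
Only numpy, scipy, OpenCV 4.12 (cv2) and the standard library are available. Lean on these libraries where they do the work, as an engineer would, in place of code of your own. Each camera call takes 0.05 s, during which the arm holds its last target. There are 200 camera calls.

## Working session

There is one attempt and no reset: what is moved stays moved. The work goes in short steps, Python scripts to look and compute and a tool call to move; the robot and the scene stay as the last step left them, time stands still between calls to the robot, and variables do not carry over. Pictures are saved under pics/ and viewed, at most 14 in all, crops included, and the job is handed in when it is done.

Besides the shell and the picture viewer there is one more tool, called after ">>>" as name(argument=value, ...) on one line, values as JSON. send_rows: Moves the arm, as the interface text tells. Its arguments: {"type":"object","properties":{"steps":{"type":"array"},"newtons":{"type":"number"}},"required":["steps"]}

```bash
mkdir -p pics; ls
cat > h.py <<'E'
import numpy as np, cv2
from bench import ctrl
from scipy.spatial.transform import Rotation as R
def snap(name,fn):
    s=ctrl.get_state(); im=ctrl.get_image(name)
    cv2.imwrite('pics/'+fn+'.png',cv2.cvtColor(np.asarray(im['pixels']),cv2.COLOR_RGB2BGR))
    if name=='wrist':
        T=np.eye(4);T[:3,:3]=R.from_rotvec(s['tool_rot']).as_matrix();T[:3,3]=s['position']
        T=T@np.array(im['T_tool_cam'])
    else: T=np.array(im['cam_to_world'])
    np.savez('pics/'+fn+'.npz',K=im['K'],T=T); return s
def pt(fn,u,v,z):
    d=np.load('pics/'+fn+'.npz');r=d['T'][:3,:3]@np.linalg.inv(d['K'])@[u,v,1];o=d['T'][:3,3]
    return (o+r*(z-o[2])/r[2]).round(4)
def px(fn,p):
    d=np.load('pics/'+fn+'.npz');q=d['K']@(np.linalg.inv(d['T'])@[*p,1])[:3];return (q[:2]/q[2]).round(1)
E
python3 - <<'E'
from h import *
for n in ['scene','side','wrist']:
    s=snap(n,n+'0'); print(n,np.load(f'pics/{n}0.npz')['T'].round(3).tolist())
print(np.load('pics/scene0.npz')['K'],s)
print(R.from_rotvec(s['tool_rot']).as_matrix().round(3))
E
```

```text
pics
scene [[0.644, 0.502, -0.578, 1.129], [0.765, -0.409, 0.497, -0.504], [0.013, -0.762, -0.647, 0.755], [0.0, 0.0, 0.0, 1.0]]
side [[0.701, -0.416, 0.579, -0.044], [-0.713, -0.43, 0.554, -0.581], [0.018, -0.801, -0.598, 0.724], [0.0, 0.0, 0.0, 1.0]]
wrist [[0.244, 0.932, 0.268, 0.087], [0.97, -0.235, -0.069, 0.65], [-0.002, 0.276, -0.961, 0.384], [0.0, 0.0, 0.0, 1.0]]
[[417.61379854   0.         280.98080437]
 [  0.         417.61379854 200.78371946]
 [  0.           0.           1.        ]] {'time': 0.1, 'joint_positions': array([-1.30988136,  0.32177876, -0.07007827,  1.45154106,  0.02261139,
        1.37081519, -0.05688868]), 'qd': array([-0.00128314, -0.00282994, -0.0009122 , -0.00345012, -0.00014331,
        0.00039923, -0.00079015]), 'joint_torque': array([-2.45275633e-04, -4.92571306e+01, -4.05750722e-01, -3.13401604e+01,
       -6.40611537e-02,  3.94279032e-02,  6.27308577e-05]), 'position': array([0.15874416, 0.62983053, 0.23555741]), 'tool_rot': array([-3.86644364e-01, -3.11759695e+00,  2.75219810e-03]), 'ft_force': array([-0.20177483, -0.54458274,  0.4023884 ]), 'torque': array([-0.02553524, -0.02776246, -0.03433907]), 'grip_force': 0.0, 'grip_width': 0.999168301037193}
[[-0.97   0.244 -0.   ]
 [ 0.244  0.97  -0.002]
 [-0.    -0.002 -1.   ]]
```

View pics/scene0.png

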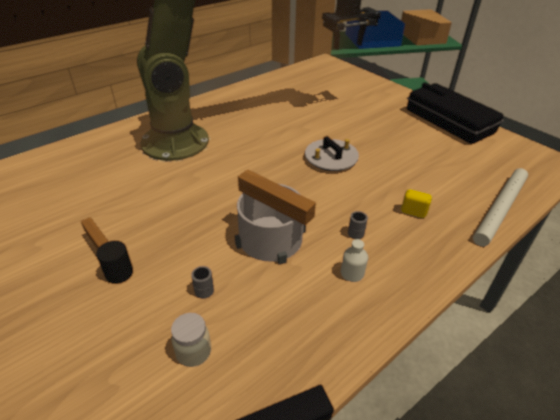

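View pics/side0.png

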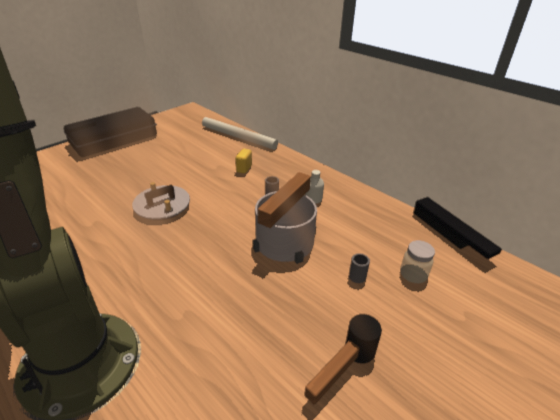

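The scene view shows two couplings, at (203,282) and (358,224). The canister with the batten is at (270,215), the lid at (332,154), the mallet at (115,262), the jar at (190,338), the glue at (354,260) and the tape at (417,203). The side view agrees.

Run:
```python
import cv2
a=cv2.imread('pics/scene0.png')[125:395,75:435];cv2.imwrite('pics/c1.png',cv2.resize(a,(800,600),interpolation=cv2.INTER_CUBIC))
a=cv2.imread('pics/side0.png')[145:400,110:450];cv2.imwrite('pics/c2.png',cv2.resize(a,(800,600),interpolation=cv2.INTER_CUBIC))
```

```text
(no output)
```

View pics/c1.png

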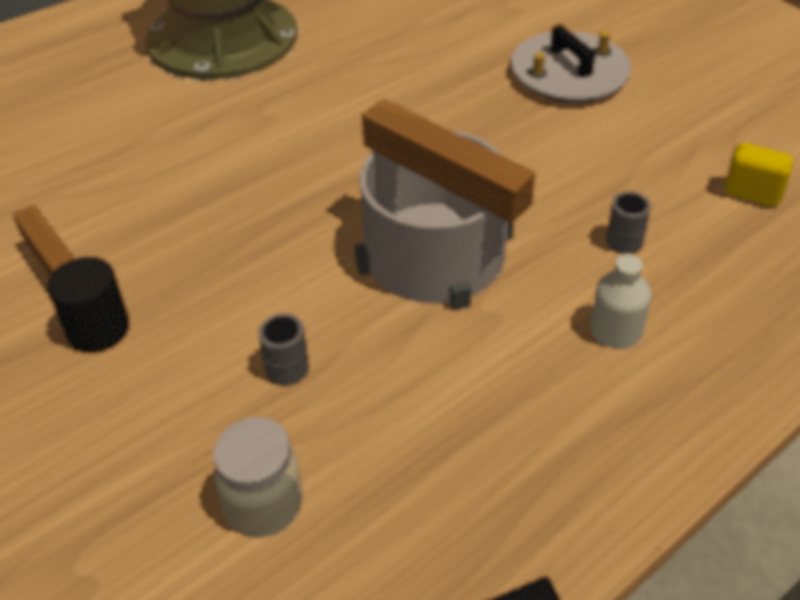

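View pics/c2.png

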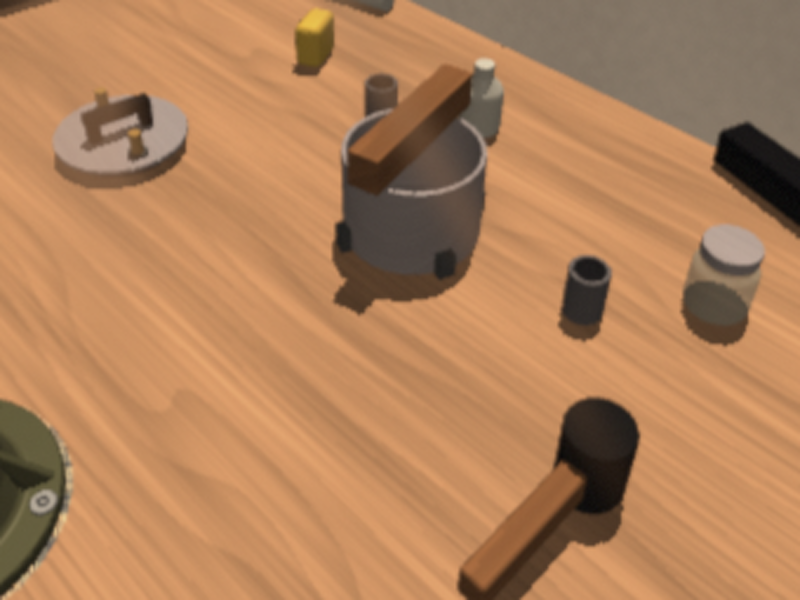

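Run:
```python
from h import *
S=lambda u,v,z:pt('scene0',75+u*.45,125+v*.45,z)
D=lambda u,v,z:pt('side0',110+u*.425,145+v*.425,z)
for n,a,b,z in [('cA',(283,331),(590,269),.06),('cB',(631,205),(381,85),.06),('mallet',(84,283),(600,430),.08),('mend',(30,215),(478,580),.057),
 ('pinL',(540,57),(102,95),.052),('pinR',(604,37),(135,135),.052),('lid',(570,66),(121,137),.022),('jar',(253,450),(732,250),.085),('glue',(627,265),(484,66),.1),('tape',(762,155),(322,18),.065),
 ('tub',(435,185),(414,151),.115),('batt near end',(375,108),(363,162),.16),('batt far',(524,187),(459,71),.16)]:
    print(n,S(*a,z),D(*b,z))
```

```text
cA [ 0.5869 -0.2544  0.06  ] [ 0.585  -0.2555  0.06  ]
cB [0.6786 0.1385 0.06  ] [0.6715 0.1345 0.06  ]
mallet [ 0.4283 -0.3789  0.08  ] [ 0.4158 -0.3803  0.08  ]
mend [ 0.2717 -0.3789  0.057 ] [ 0.2583 -0.3846  0.057 ]
pinL [0.393  0.2746 0.052 ] [0.4046 0.3759 0.052 ]
pinR [0.4133 0.3803 0.052 ] [0.3869 0.2719 0.052 ]
lid [0.4047 0.3249 0.022 ] [0.3912 0.3186 0.022 ]
jar [ 0.6977 -0.349   0.085 ] [ 0.6866 -0.3528  0.085 ]
glue [0.7603 0.0333 0.1   ] [0.7536 0.0318 0.1   ]
tape [0.7213 0.3192 0.065 ] [0.7287 0.3135 0.065 ]
tub [ 0.5634 -0.048   0.115 ] [ 0.5463 -0.0423  0.115 ]
batt near end [ 0.4656 -0.0512  0.16  ] [ 0.4534 -0.0593  0.16  ]
batt far [ 0.6601 -0.0151  0.16  ] [ 0.6481 -0.0142  0.16  ]
```

```bash
cat >> h.py <<'E'
def plan(*wps):
    """wps: (x,y,z,yaw_deg of tool y axis, mod 180 handled by caller or None)"""
    s=ctrl.get_state();M=R.from_rotvec(s['tool_rot']).as_matrix();p=np.array(s['position'])
    yaw=np.degrees(np.arctan2(M[1,1],M[0,1]))
    print('t',round(s['time'],1),'p',p.round(4),'yaw',yaw.round(1),'q1,q7',s['joint_positions'][[0,6]].round(2),'F',np.round(s['ft_force'],1),'grip',round(s['grip_width'],3),round(s['grip_force'],1))
    for w in wps:
        x,y,z,yw=w; yw=yaw if yw is None else yw
        t=-(yw-yaw)/8; a=np.radians(yw); ey=np.array([np.cos(a),np.sin(a)]); ex=np.array([-ey[1],ey[0]])
        ex=np.array([-np.sin(a),np.cos(a)]); d=np.array([x,y])-p[:2]
        print('turn',round(t,2),'tx,ty,tz',(np.array([d@ex,d@ey,-(z-p[2])])/.06).round(2)); p=np.array([x,y,z]);yaw=yw
E
python3 - <<'E'
from h import *
plan((.40,.30,.30,100),(.555,-.045,.30,100))
E
```

```text
t 0.1 p [0.1587 0.6299 0.2357] yaw 75.9 q1,q7 [-1.31 -0.06] F [ 0.2  0.5 -0.5] grip 1.003 0.0
turn -3.02 tx,ty,tz [-3.01 -6.11 -1.07]
turn 0.0 tx,ty,tz [-1.55 -6.11 -0.  ]
```

>>> send_rows(steps=[{"turn": -1, "tz": -0.5, "grip": 1}, {"turn": -1, "tz": -0.5}, {"turn": -1}, {"tx": -0.35, "ty": -0.9}, {"tx": -0.35, "ty": -0.9}, {"tx": -0.35, "ty": -0.9}, {"tx": -0.35, "ty": -0.9}, {"tx": -0.35, "ty": -0.9}, {"tx": -0.35, "ty": -0.9}, {"tx": -0.35, "ty": -0.9}, {"tx": -0.35, "ty": -0.9}, {"tx": -0.35, "ty": -0.9}])

```text
validation failed for argument at $.st...
```

>>> send_rows(steps=[{"tx": -0.35, "ty": -0.9}, {"tx": -0.35, "ty": -0.9}, {"tx": -0.35, "ty": -0.9}, {"tx": -0.35, "ty": -0.9}, {"ty": -0.5}, {}, {}])

```text
validation failed for argument at $.st...
```

Run:
```python
from h import *
plan((.555,-.045,.30,100))
snap('wrist','w1')
```

```text
t 0.1 p [0.1587 0.6299 0.2357] yaw 75.9 q1,q7 [-1.31 -0.06] F [ 0.2  0.5 -0.5] grip 1.003 0.0
turn -3.02 tx,ty,tz [ -4.55 -12.22  -1.07]
```

View pics/w1.png

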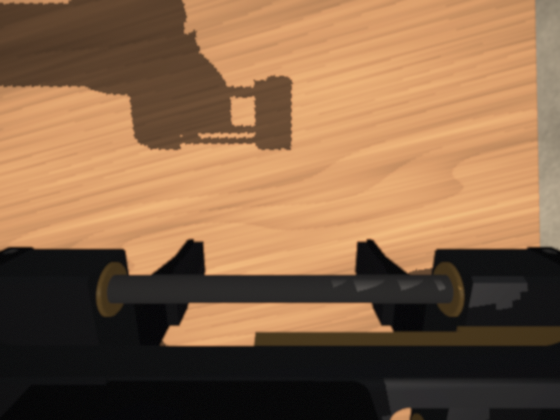

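The move was refused, probably because every row needs all its keys. The picture shows only the bench, with the jaws at rows 240–340, so the camera looks ahead along tool −x.

>>> send_rows(steps=[{"tx": 0, "ty": 0, "tz": -0.5, "turn": -1, "grip": 1}, {"tx": 0, "ty": 0, "tz": -0.5, "turn": -1, "grip": 1}, {"tx": 0, "ty": 0, "tz": 0, "turn": -1, "grip": 1}, {"tx": -0.25, "ty": -0.95, "tz": 0, "turn": 0, "grip": 1}, {"tx": -0.25, "ty": -0.95, "tz": 0, "turn": 0, "grip": 1}, {"tx": -0.25, "ty": -0.95, "tz": 0, "turn": 0, "grip": 1}, {"tx": -0.25, "ty": -0.95, "tz": 0, "turn": 0, "grip": 1}, {"tx": -0.25, "ty": -0.95, "tz": 0, "turn": 0, "grip": 1}, {"tx": -0.25, "ty": -0.95, "tz": 0, "turn": 0, "grip": 1}, {"tx": -0.25, "ty": -0.95, "tz": 0, "turn": 0, "grip": 1}, {"tx": -0.25, "ty": -0.95, "tz": 0, "turn": 0, "grip": 1}, {"tx": -0.25, "ty": -0.95, "tz": 0, "turn": 0, "grip": 1}])

```text
time: 1.7
position: [0.3801, 0.1461, 0.2967]
tool_rot: [-0.27, 3.129, 0.001]
ft_force: [1.4, 0.8, -0.2]
grip_width: 1.002
grip_force: 0.0
```

Run:
```python
from h import *
plan((.48,-.055,.32,100))
```

```text
t 1.7 p [0.3801 0.1461 0.2967] yaw 99.9 q1,q7 [-0.81  1.23] F [ 1.4  0.8 -0.2] grip 1.002 0.0
turn -0.02 tx,ty,tz [-1.06 -3.59 -0.39]
```

>>> send_rows(steps=[{"tx": -0.3, "ty": -0.9, "tz": -0.1, "turn": 0, "grip": 1}, {"tx": -0.3, "ty": -0.9, "tz": -0.1, "turn": 0, "grip": 1}, {"tx": -0.3, "ty": -0.9, "tz": -0.1, "turn": 0, "grip": 1}, {"tx": -0.15, "ty": -0.9, "tz": -0.1, "turn": 0, "grip": 1}, {"tx": 0, "ty": 0, "tz": 0, "turn": 0, "grip": 1}, {"tx": 0, "ty": 0, "tz": 0, "turn": 0, "grip": 1}])

```text
time: 2.45
position: [0.4785, -0.0532, 0.3203]
tool_rot: [0.27, -3.129, -0.001]
ft_force: [0.7, 0.3, -0.2]
grip_width: 1.004
grip_force: 0.0
```

Run:
```python
from h import *
plan((.55,-.04,.15,100)); snap('wrist','w2'); print(ctrl.get_state()['joint_positions'].round(2))
```

```text
t 2.5 p [ 0.4785 -0.0532  0.3203] yaw 99.9 q1,q7 [-0.66  1.74] F [ 0.7  0.3 -0.2] grip 1.004 0.0
turn -0.02 tx,ty,tz [-1.21  0.01  2.84]
[-0.66 -0.12  0.66  1.74  0.07  1.5   1.74]
```

View pics/w2.png

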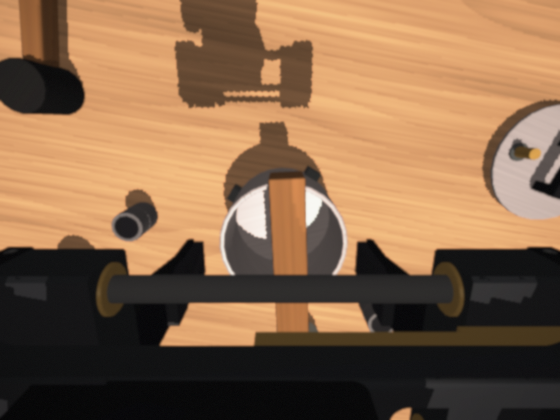

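The wrist view shows the rim as an ellipse with its left at (221,240), right at (347,240) and top around (284,183). The batten is upright in the picture, with its end at (287,178). A coupling is at (128,224).

Run:
```python
from h import *
P=lambda u,v,z:pt('w2',u,v,z)
print('rim',P(221,240,.115),P(347,240,.115),P(284,183,.115),'mid',P(284,240,.115))
print('batt',P(269,180,.16),P(304,178,.16),P(273,275,.16),P(308,275,.16))
print('c',P(128,226,.06)); print(px('w2',(.555,-.045,.115)),px('w2',(.63,-.045,.115)),px('w2',(.48,-.045,.115)))
# edges along rows
g=cv2.cvtColor(cv2.imread('pics/w2.png'),cv2.COLOR_BGR2HSV)
for r in (195,210,225,240,255,265):
    print(r,[(u,*g[r,u]) for u in range(262,314,3)])
print(cv2.cvtColor(cv2.imread('pics/w2.png'),cv2.COLOR_BGR2GRAY)[240,210:360:2].tolist())
```

```text
rim [ 0.5583 -0.112   0.115 ] [0.5317 0.0414 0.115 ] [ 0.4745 -0.0478  0.115 ] mid [ 0.545  -0.0353  0.115 ]
batt [ 0.4653 -0.0657  0.16  ] [ 0.4571 -0.0309  0.16  ] [ 0.5706 -0.0439  0.16  ] [ 0.5639 -0.0054  0.16  ]
c [ 0.5835 -0.2508  0.06  ]
[274.9 246.2] [265.3 298.5] [285.6 187.9]
195 [(262, np.uint8(12), np.uint8(19), np.uint8(238)), (265, np.uint8(9), np.uint8(33), np.uint8(101)), (268, np.uint8(10), np.uint8(71), np.uint8(107)), (271, np.uint8(13), np.uint8(156), np.uint8(183)), (274, np.uint8(13), np.uint8(156), np.uint8(188)), (277, np.uint8(13), np.uint8(155), np.uint8(184)), (280, np.uint8(13), np.uint8(156), np.uint8(183)), (283, np.uint8(13), np.uint8(158), np.uint8(186)), (286, np.uint8(13), np.uint8(156), np.uint8(188)), (289, np.uint8(13), np.uint8(157), np.uint8(184)), (292, np.uint8(13), np.uint8(156), np.uint8(198)), (295, np.uint8(13), np.uint8(156), np.uint8(211)), (298, np.uint8(13), np.uint8(157), np.uint8(209)), (301, np.uint8(13), np.uint8(156), np.uint8(204)), (304, np.uint8(12), np.uint8(117), np.uint8(191)), (307, np.uint8(21), np.uint8(10), np.uint8(246
[... 4282 characters left out ...]
p.uint8(181)), (295, np.uint8(13), np.uint8(156), np.uint8(183)), (298, np.uint8(13), np.uint8(157), np.uint8(185)), (301, np.uint8(13), np.uint8(156), np.uint8(186)), (304, np.uint8(13), np.uint8(157), np.uint8(183)), (307, np.uint8(11), np.uint8(116), np.uint8(119)), (310, np.uint8(7), np.uint8(29), np.uint8(78)), (313, np.uint8(7), np.uint8(30), np.uint8(76))]
[184, 185, 185, 185, 181, 190, 229, 156, 80, 75, 74, 69, 66, 67, 68, 68, 73, 84, 88, 88, 88, 88, 88, 87, 88, 88, 90, 95, 93, 89, 86, 107, 132, 132, 131, 132, 130, 131, 134, 135, 134, 130, 134, 135, 135, 135, 134, 129, 98, 89, 90, 90, 89, 89, 89, 85, 75, 71, 70, 69, 69, 67, 67, 67, 65, 66, 124, 221, 208, 187, 192, 192, 191, 182, 162]
```

Run:
```python
from h import *
plan((.558,-.027,.22,102.5),(.558,-.027,.135,102.5),(.558,-.027,.24,102.5),(.53,.185,.24,102.5),(.53,.185,.025,102.5))
```

```text
t 2.5 p [ 0.4784 -0.0526  0.3202] yaw 100.0 q1,q7 [-0.66  1.74] F [0.  1.  0.1] grip 1.001 0.0
turn -0.32 tx,ty,tz [-1.39  0.13  1.67]
turn -0.0 tx,ty,tz [0.   0.   1.42]
turn -0.0 tx,ty,tz [ 0.    0.   -1.75]
turn -0.0 tx,ty,tz [-0.31  3.55 -0.  ]
turn -0.0 tx,ty,tz [0.   0.   3.58]
```

>>> send_rows(steps=[{"tx": -0.7, "ty": 0.07, "tz": 0, "turn": -0.32, "grip": 1}, {"tx": -0.69, "ty": 0.06, "tz": 0.47, "turn": 0, "grip": 1}, {"tx": 0, "ty": 0, "tz": 0.8, "turn": 0, "grip": 1}, {"tx": 0, "ty": 0, "tz": 0.8, "turn": 0, "grip": 1}, {"tx": 0, "ty": 0, "tz": 0.6, "turn": 0, "grip": 1}, {"tx": 0, "ty": 0, "tz": 0.42, "turn": 0, "grip": 1}, {"tx": 0, "ty": 0, "tz": 0, "turn": 0, "grip": 1}, {"tx": 0, "ty": 0, "tz": 0, "turn": 0, "grip": 0}, {"tx": 0, "ty": 0, "tz": 0, "turn": 0, "grip": 0}, {"tx": 0, "ty": 0, "tz": 0, "turn": 0, "grip": 0}, {"tx": 0, "ty": 0, "tz": 0, "turn": 0, "grip": 0}, {"tx": 0, "ty": 0, "tz": 0, "turn": 0, "grip": 0}], newtons=40)

```text
time: 4.0
position: [0.5591, -0.0302, 0.1353]
tool_rot: [-0.34, 3.123, 0.0]
ft_force: [-0.8, -0.0, 0.0]
grip_width: 0.52
grip_force: 0.0
```

Still closing (width 0.52, batten would be about 0.44).

>>> send_rows(steps=[{"tx": 0, "ty": 0, "tz": 0, "turn": 0, "grip": 0}, {"tx": 0, "ty": 0, "tz": 0, "turn": 0, "grip": 0}, {"tx": 0, "ty": 0, "tz": 0, "turn": 0, "grip": 0}, {"tx": 0, "ty": 0, "tz": 0, "turn": 0, "grip": 0}, {"tx": 0, "ty": 0, "tz": -0.5, "turn": 0, "grip": 0}, {"tx": 0, "ty": 0, "tz": -0.6, "turn": 0, "grip": 0}, {"tx": 0, "ty": 0, "tz": -0.6, "turn": 0, "grip": 0}])

```text
time: 4.88
position: [0.5586, -0.0312, 0.2374]
tool_rot: [0.339, -3.122, 0.002]
ft_force: [0.7, 1.3, -2.8]
grip_width: 0.437
grip_force: 40.0
```

>>> send_rows(steps=[{"tx": -0.05, "ty": 0.7, "tz": 0, "turn": 0, "grip": 0}, {"tx": -0.05, "ty": 0.8, "tz": 0, "turn": 0, "grip": 0}, {"tx": -0.1, "ty": 0.8, "tz": 0, "turn": 0, "grip": 0}, {"tx": -0.1, "ty": 0.8, "tz": 0, "turn": 0, "grip": 0}, {"tx": 0, "ty": 0.5, "tz": 0, "turn": 0, "grip": 0}, {"tx": 0, "ty": 0, "tz": 0.8, "turn": 0, "grip": 0}, {"tx": 0, "ty": 0, "tz": 0.8, "turn": 0, "grip": 0}, {"tx": 0, "ty": 0, "tz": 0.8, "turn": 0, "grip": 0}, {"tx": 0, "ty": 0, "tz": 0.6, "turn": 0, "grip": 0}, {"tx": 0, "ty": 0, "tz": 0.3, "turn": 0, "grip": 0}, {"tx": 0, "ty": 0, "tz": 0, "turn": 0, "grip": 0}])

```text
time: 6.25
position: [0.5295, 0.1838, 0.0381]
tool_rot: [0.339, -3.121, 0.003]
ft_force: [-0.1, 0.9, -0.8]
grip_width: 0.434
grip_force: 40.0
```

>>> send_rows(steps=[{"tx": 0, "ty": 0, "tz": 0.1, "turn": 0, "grip": 0}, {"tx": 0, "ty": 0, "tz": 0, "turn": 0, "grip": 0}])

```text
time: 6.5
position: [0.5308, 0.1849, 0.034]
tool_rot: [-0.34, 3.122, 0.001]
ft_force: [-0.0, 0.0, -2.3]
grip_width: 0.433
grip_force: 40.0
```

>>> send_rows(steps=[{"tx": 0, "ty": 0, "tz": 0.1, "turn": 0, "grip": 0}, {"tx": 0, "ty": 0, "tz": 0.06, "turn": 0, "grip": 0}, {"tx": 0, "ty": 0, "tz": 0, "turn": 0, "grip": 0}])

```text
time: 6.88
position: [0.5299, 0.1845, 0.0233]
tool_rot: [0.34, -3.123, 0.0]
ft_force: [0.7, -0.3, -1.7]
grip_width: 0.433
grip_force: 40.0
```

>>> send_rows(steps=[{"tx": 0, "ty": 0, "tz": 0.05, "turn": 0, "grip": 0}, {"tx": 0, "ty": 0, "tz": 0, "turn": 0, "grip": 0.7}, {"tx": 0, "ty": 0, "tz": 0, "turn": 0, "grip": 0.7}, {"tx": 0, "ty": 0, "tz": 0, "turn": 0, "grip": 0.7}, {"tx": 0, "ty": 0, "tz": 0, "turn": 0, "grip": 0.7}, {"tx": 0, "ty": 0, "tz": -0.4, "turn": 0, "grip": 0.7}, {"tx": 0, "ty": 0, "tz": -0.8, "turn": 0, "grip": 0.7}, {"tx": 0, "ty": 0, "tz": -0.9, "turn": 0, "grip": 0.7}, {"tx": 0, "ty": 0, "tz": -0.9, "turn": 0, "grip": 0.8}, {"tx": 0, "ty": 0, "tz": -0.9, "turn": 0, "grip": 0.8}])

```text
time: 8.12
position: [0.53, 0.1844, 0.2566]
tool_rot: [-0.34, 3.123, 0.001]
ft_force: [1.0, -0.1, -0.6]
grip_width: 0.787
grip_force: 0.0
```

Run:
```python
from h import *
plan((.675,.137,.25,60))
for n in('scene','side'): snap(n,n+'1')
a=cv2.imread('pics/scene1.png')[125:425,75:475]; b=cv2.imread('pics/side1.png')[125:425,100:500]
cv2.imwrite('pics/c3.png',np.vstack([a,b]))
```

```text
t 8.1 p [0.53   0.1844 0.2566] yaw 102.4 q1,q7 [-0.91  1.47] F [ 1.  -0.1 -0.6] grip 0.787 0.0
turn 5.3 tx,ty,tz [-2.49  0.52  0.11]
```

View pics/c3.png

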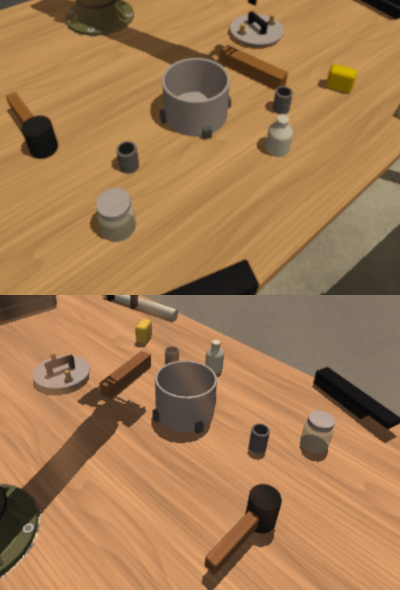

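The batten now lies on the bench. The canister's mouth is clear, with its rim centre at about (271,208) in the scene view and (285,208) in the side view. The couplings, mallet and lid haven't moved.

Run:
```python
from h import *
from scipy.optimize import least_squares
a=np.linspace(0,2*np.pi,120)
def ext(fn,c,z,r):
    q=np.array([px(fn,(c[0]+r*np.cos(t),c[1]+r*np.sin(t),z)) for t in a]);return q[:,0].min(),q[:,0].max(),q[:,1].min(),q[:,1].max()
for c in [(.553,-.034),(.553,-.044),(.558,-.040)]: print(c,[np.round(ext(f,c,.115,.08)) for f in('scene1','side1')])
for f,b in(('scene1',(225,170,315,240)),('side1',(245,175,330,245))):
    im=cv2.imread(f'pics/{f}.png')[b[1]:b[3],b[0]:b[2]]
    cv2.imwrite(f'pics/t_{f}.png',cv2.resize(im,None,fx=6,fy=6,interpolation=cv2.INTER_CUBIC))
A=cv2.imread('pics/t_scene1.png');B=cv2.imread('pics/t_side1.png');B=cv2.resize(B,(540,int(B.shape[0]*540/B.shape[1])));A=A[:, :540]
cv2.imwrite('pics/c4.png',cv2.resize(np.vstack([A,B]),(400,600))); print(A.shape,B.shape)
```

```text
(0.553, -0.034) [array([238., 307., 183., 227.]), array([254., 316., 189., 227.])]
(0.553, -0.044) [array([235., 304., 184., 229.]), array([257., 320., 191., 228.])]
(0.558, -0.04) [array([238., 306., 184., 230.]), array([257., 320., 189., 227.])]
(420, 540, 3) (444, 540, 3)
```

Run:
```python
from h import *
plan((.675,.137,.2,38.4),(.675,.137,.043,38.4),(.675,.137,.22,38.4),(.533,-.012,.22,38.4),(.533,-.012,.07,38.4))
```

```text
t 8.2 p [0.5335 0.1853 0.2614] yaw 102.4 q1,q7 [-0.91  1.47] F [ 0.9 -0.6 -0.4] grip 0.797 0.0
turn 8.0 tx,ty,tz [-2.1   1.35  1.02]
turn -0.0 tx,ty,tz [0.   0.   2.62]
turn -0.0 tx,ty,tz [ 0.    0.   -2.95]
turn -0.0 tx,ty,tz [-0.48 -3.4  -0.  ]
turn -0.0 tx,ty,tz [0.  0.  2.5]
```

>>> send_rows(steps=[{"tx": 0, "ty": 0, "tz": 0, "turn": 1, "grip": 1}, {"tx": 0, "ty": 0, "tz": 0, "turn": 1, "grip": 1}, {"tx": 0, "ty": 0, "tz": 0, "turn": 1, "grip": 1}, {"tx": 0, "ty": 0, "tz": 0, "turn": 1, "grip": 1}, {"tx": 0, "ty": 0, "tz": 0, "turn": 1, "grip": 1}, {"tx": 0, "ty": 0, "tz": 0, "turn": 1, "grip": 1}, {"tx": 0, "ty": 0, "tz": 0, "turn": 1, "grip": 1}, {"tx": 0, "ty": 0, "tz": 0, "turn": 1, "grip": 1}, {"tx": -0.7, "ty": 0.45, "tz": 0.2, "turn": 0, "grip": 1}, {"tx": -0.7, "ty": 0.45, "tz": 0.2, "turn": 0, "grip": 1}, {"tx": -0.7, "ty": 0.45, "tz": 0.5, "turn": 0, "grip": 1}, {"tx": 0, "ty": 0, "tz": 0, "turn": 0, "grip": 1}])

```text
time: 9.72
position: [0.6721, 0.1326, 0.1941]
tool_rot: [-1.371, -2.822, 0.014]
ft_force: [-0.7, -0.4, 0.2]
grip_width: 1.002
grip_force: 0.0
```

Run:
```python
from h import *
for i in range(3):plan()
plan((.675,.137,.2,38.4),(.675,.137,.043,38.4))
```

```text
t 9.7 p [0.6721 0.1326 0.1941] yaw 38.2 q1,q7 [-0.73  0.64] F [-0.7 -0.4  0.2] grip 1.002 0.0
t 9.7 p [0.6721 0.1326 0.1941] yaw 38.2 q1,q7 [-0.73  0.64] F [-0.7 -0.4  0.2] grip 1.002 0.0
t 9.7 p [0.6721 0.1326 0.1941] yaw 38.2 q1,q7 [-0.73  0.64] F [-0.7 -0.4  0.2] grip 1.002 0.0
t 9.7 p [0.6721 0.1326 0.1941] yaw 38.2 q1,q7 [-0.73  0.64] F [-0.7 -0.4  0.2] grip 1.002 0.0
turn -0.03 tx,ty,tz [ 0.03  0.08 -0.1 ]
turn -0.0 tx,ty,tz [0.   0.   2.62]
```

>>> send_rows(steps=[{"tx": 0, "ty": 0.06, "tz": 0.7, "turn": 0, "grip": 1}, {"tx": 0, "ty": 0, "tz": 0.7, "turn": 0, "grip": 1}, {"tx": 0, "ty": 0, "tz": 0.7, "turn": 0, "grip": 1}, {"tx": 0, "ty": 0, "tz": 0.4, "turn": 0, "grip": 1}, {"tx": 0, "ty": 0, "tz": 0, "turn": 0, "grip": 0}, {"tx": 0, "ty": 0, "tz": 0, "turn": 0, "grip": 0}, {"tx": 0, "ty": 0, "tz": 0, "turn": 0, "grip": 0}, {"tx": 0, "ty": 0, "tz": 0, "turn": 0, "grip": 0}, {"tx": 0, "ty": 0, "tz": 0, "turn": 0, "grip": 0}, {"tx": 0, "ty": 0, "tz": 0, "turn": 0, "grip": 0}, {"tx": 0, "ty": 0, "tz": 0, "turn": 0, "grip": 0}, {"tx": 0, "ty": 0, "tz": 0, "turn": 0, "grip": 0}], newtons=25)

```text
time: 11.22
position: [0.6754, 0.1388, 0.0513]
tool_rot: [1.366, 2.828, 0.002]
ft_force: [0.8, 1.4, 4.6]
grip_width: 0.493
grip_force: 25.0
```

>>> send_rows(steps=[{"tx": 0, "ty": 0, "tz": 0, "turn": 0, "grip": 0}, {"tx": 0, "ty": 0, "tz": -0.5, "turn": 0, "grip": 0}, {"tx": 0, "ty": 0, "tz": -0.8, "turn": 0, "grip": 0}, {"tx": 0, "ty": 0, "tz": -0.8, "turn": 0, "grip": 0}, {"tx": 0, "ty": 0, "tz": -0.8, "turn": 0, "grip": 0}, {"tx": 0, "ty": 0, "tz": 0, "turn": 0, "grip": 0}, {"tx": 0, "ty": 0, "tz": 0, "turn": 0, "grip": 0}])

```text
time: 12.1
position: [0.6737, 0.1382, 0.2228]
tool_rot: [-1.366, -2.826, 0.003]
ft_force: [0.1, 0.3, -1.2]
grip_width: 0.494
grip_force: 25.0
```

Run:
```python
from h import *
plan((.533,-.012,.22,38.4),(.533,-.012,.07,38.4))
```

```text
t 12.1 p [0.6737 0.1382 0.2228] yaw 38.4 q1,q7 [-0.73  0.64] F [ 0.1  0.3 -1.2] grip 0.494 25.0
turn 0.0 tx,ty,tz [-0.5  -3.39  0.05]
turn -0.0 tx,ty,tz [0.  0.  2.5]
```

>>> send_rows(steps=[{"tx": -0.1, "ty": -0.85, "tz": 0, "turn": 0, "grip": 0}, {"tx": -0.1, "ty": -0.85, "tz": 0, "turn": 0, "grip": 0}, {"tx": -0.1, "ty": -0.85, "tz": 0, "turn": 0, "grip": 0}, {"tx": -0.2, "ty": -0.84, "tz": 0, "turn": 0, "grip": 0}, {"tx": 0, "ty": 0, "tz": 0, "turn": 0, "grip": 0}, {"tx": 0, "ty": 0, "tz": 0, "turn": 0, "grip": 0}])

```text
time: 12.85
position: [0.5333, -0.0107, 0.2232]
tool_rot: [-1.365, -2.827, 0.001]
ft_force: [0.1, 0.3, -1.0]
grip_width: 0.5
grip_force: 25.0
```

Run:
```python
from h import *
plan((.533,-.012,.15,38.4),(.533,-.012,.075,38.4)); snap('wrist','w3')
```

```text
t 12.8 p [ 0.5333 -0.0107  0.2232] yaw 38.4 q1,q7 [-0.78  0.71] F [ 0.1  0.3 -1. ] grip 0.5 25.0
turn 0.01 tx,ty,tz [-0.01 -0.02  1.22]
turn -0.0 tx,ty,tz [0.   0.   1.25]
```

View pics/w3.png

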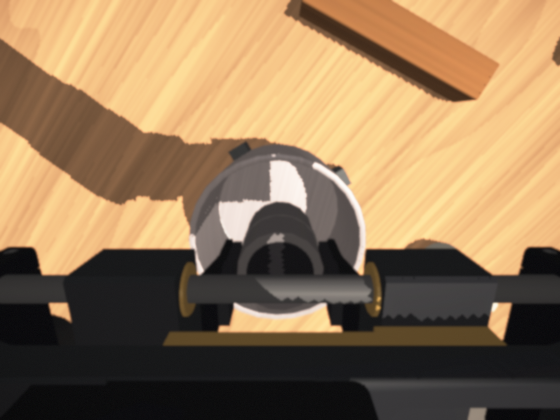

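The rim spans columns 192–365 and rows 157–316, with the held coupling inside it.

Run:
```python
from h import *
a=np.linspace(0,2*np.pi,90)
for c in [(.553,-.036),(.553,-.04),(.556,-.038),(.55,-.036)]:
    q=np.array([px('w3',(c[0]+.08*np.cos(t),c[1]+.08*np.sin(t),.115)) for t in a]); print(c,q.min(0),q.max(0))
```

```text
(0.553, -0.036) [188.5 154.8] [366.8 321. ]
(0.553, -0.04) [186.  158.6] [363.8 323.8]
(0.556, -0.038) [190. 159.] [367.8 324. ]
(0.55, -0.036) [185.7 152.6] [364.3 319.4]
```

>>> send_rows(steps=[{"tx": 0, "ty": 0, "tz": 0.6, "turn": 0, "grip": 0}, {"tx": 0, "ty": 0, "tz": 0.6, "turn": 0, "grip": 0}, {"tx": 0, "ty": 0, "tz": 0.6, "turn": 0, "grip": 0}, {"tx": 0, "ty": 0, "tz": 0.6, "turn": 0, "grip": 0}, {"tx": 0, "ty": 0, "tz": 0, "turn": 0, "grip": 0}, {"tx": 0, "ty": 0, "tz": 0, "turn": 0, "grip": 0.62}, {"tx": 0, "ty": 0, "tz": 0, "turn": 0, "grip": 0.62}, {"tx": 0, "ty": 0, "tz": 0, "turn": 0, "grip": 0.62}, {"tx": 0, "ty": 0, "tz": -0.5, "turn": 0, "grip": 0.62}, {"tx": 0, "ty": 0, "tz": -0.8, "turn": 0, "grip": 0.62}, {"tx": 0, "ty": 0, "tz": -0.8, "turn": 0, "grip": 1}, {"tx": 0, "ty": 0, "tz": 0, "turn": 0, "grip": 1}])

```text
time: 14.4
position: [0.5369, -0.0116, 0.2112]
tool_rot: [1.364, 2.823, 0.01]
ft_force: [1.2, 0.8, -0.3]
grip_width: 0.769
grip_force: 0.0
```

Run:
```python
from h import *
s=snap('scene','scene2')
cv2.imwrite('pics/t2.png',cv2.imread('pics/scene2.png'))
plan((.586,-.255,.2,38.4),(.586,-.255,.043,38.4))
```

```text
t 14.4 p [ 0.5353 -0.0114  0.2088] yaw 38.4 q1,q7 [-0.79  0.72] F [-0.1  0.3 -0.5] grip 0.811 0.0
turn 0.0 tx,ty,tz [-3.71 -1.86  0.15]
turn -0.0 tx,ty,tz [0.   0.   2.62]
```

View pics/scene2.png

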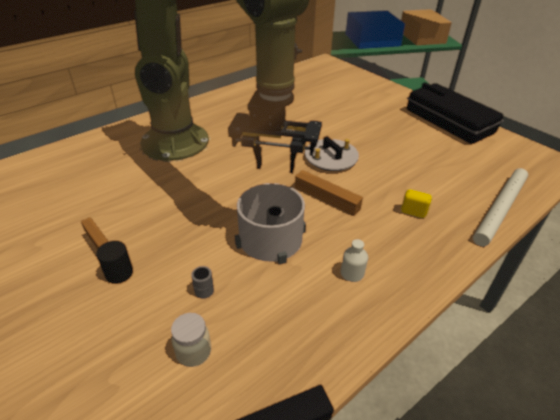

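The first coupling stands in the canister at (275,213). The second is still at (203,282).

>>> send_rows(steps=[{"tx": -0.8, "ty": -0.4, "tz": 0, "turn": 0, "grip": 1}, {"tx": -0.8, "ty": -0.4, "tz": 0, "turn": 0, "grip": 1}, {"tx": -0.8, "ty": -0.4, "tz": 0, "turn": 0, "grip": 1}, {"tx": -0.8, "ty": -0.4, "tz": 0, "turn": 0, "grip": 1}, {"tx": -0.51, "ty": -0.26, "tz": 0, "turn": 0, "grip": 1}, {"tx": 0, "ty": 0, "tz": 0.7, "turn": 0, "grip": 1}, {"tx": 0, "ty": 0, "tz": 0.7, "turn": 0, "grip": 1}, {"tx": 0, "ty": 0, "tz": 0.7, "turn": 0, "grip": 1}, {"tx": 0, "ty": 0, "tz": 0.6, "turn": 0, "grip": 1}, {"tx": 0, "ty": 0, "tz": 0, "turn": 0, "grip": 1}])

```text
time: 15.7
position: [0.5817, -0.2539, 0.0405]
tool_rot: [-1.364, -2.821, 0.002]
ft_force: [-0.9, 0.2, 0.2]
grip_width: 0.998
grip_force: 0.0
```

Run:
```python
from h import *
plan((.586,-.255,.045,38.4))
```

```text
t 15.7 p [ 0.5817 -0.2539  0.0405] yaw 38.4 q1,q7 [-0.25  1.38] F [-0.9  0.2  0.2] grip 0.998 0.0
turn -0.0 tx,ty,tz [-0.06  0.04 -0.08]
```

>>> send_rows(steps=[{"tx": -0.05, "ty": 0.04, "tz": -0.1, "turn": 0, "grip": 1}, {"tx": 0, "ty": 0, "tz": 0, "turn": 0, "grip": 0}, {"tx": 0, "ty": 0, "tz": 0, "turn": 0, "grip": 0}, {"tx": 0, "ty": 0, "tz": 0, "turn": 0, "grip": 0}, {"tx": 0, "ty": 0, "tz": 0, "turn": 0, "grip": 0}, {"tx": 0, "ty": 0, "tz": 0, "turn": 0, "grip": 0}, {"tx": 0, "ty": 0, "tz": 0, "turn": 0, "grip": 0}, {"tx": 0, "ty": 0, "tz": 0, "turn": 0, "grip": 0}, {"tx": 0, "ty": 0, "tz": 0, "turn": 0, "grip": 0}, {"tx": 0, "ty": 0, "tz": -0.6, "turn": 0, "grip": 0}, {"tx": 0, "ty": 0, "tz": -0.8, "turn": 0, "grip": 0}, {"tx": 0, "ty": 0, "tz": -0.8, "turn": 0, "grip": 0}])

```text
time: 17.2
position: [0.5885, -0.2557, 0.1835]
tool_rot: [-1.366, -2.828, -0.0]
ft_force: [0.5, 0.0, -0.2]
grip_width: 0.503
grip_force: 25.0
```

>>> send_rows(steps=[{"tx": 0, "ty": 0, "tz": -0.8, "turn": 0, "grip": 0}, {"tx": 0, "ty": 0, "tz": 0, "turn": 0, "grip": 0}, {"tx": 0, "ty": 0, "tz": 0, "turn": 0, "grip": 0}])

```text
time: 17.58
position: [0.5884, -0.2555, 0.2297]
tool_rot: [-1.366, -2.828, -0.001]
ft_force: [-0.7, 0.3, -1.9]
grip_width: 0.495
grip_force: 25.0
```

Run:
```python
from h import *
plan((.573,-.061,.22,38.4),(.573,-.061,.075,38.4))
```

```text
t 17.6 p [ 0.5884 -0.2555  0.2297] yaw 38.4 q1,q7 [-0.32  1.29] F [-0.7  0.3 -1.9] grip 0.495 25.0
turn 0.0 tx,ty,tz [2.7  1.81 0.16]
turn -0.0 tx,ty,tz [0.   0.   2.42]
```

>>> send_rows(steps=[{"tx": 0.7, "ty": 0.5, "tz": 0, "turn": 0, "grip": 0}, {"tx": 0.7, "ty": 0.5, "tz": 0, "turn": 0, "grip": 0}, {"tx": 0.7, "ty": 0.5, "tz": 0, "turn": 0, "grip": 0}, {"tx": 0.6, "ty": 0.31, "tz": 0, "turn": 0, "grip": 0}, {"tx": 0, "ty": 0, "tz": 0, "turn": 0, "grip": 0}, {"tx": 0, "ty": 0, "tz": 0, "turn": 0, "grip": 0}])

```text
time: 18.32
position: [0.5724, -0.0622, 0.2294]
tool_rot: [-1.366, -2.827, 0.003]
ft_force: [-0.8, -0.4, -1.7]
grip_width: 0.497
grip_force: 25.0
```

Run:
```python
from h import *
plan((.573,-.061,.07,38.4))
```

```text
t 18.3 p [ 0.5724 -0.0622  0.2294] yaw 38.4 q1,q7 [-0.72  0.89] F [-0.8 -0.4 -1.7] grip 0.497 25.0
turn 0.0 tx,ty,tz [0.01 0.02 2.66]
```

>>> send_rows(steps=[{"tx": 0, "ty": 0, "tz": 0.65, "turn": 0, "grip": 0}, {"tx": 0, "ty": 0, "tz": 0.65, "turn": 0, "grip": 0}, {"tx": 0, "ty": 0, "tz": 0.65, "turn": 0, "grip": 0}, {"tx": 0, "ty": 0, "tz": 0.6, "turn": 0, "grip": 0}, {"tx": 0, "ty": 0, "tz": 0, "turn": 0, "grip": 0}, {"tx": 0, "ty": 0, "tz": 0, "turn": 0, "grip": 0.62}, {"tx": 0, "ty": 0, "tz": 0, "turn": 0, "grip": 0.62}, {"tx": 0, "ty": 0, "tz": 0, "turn": 0, "grip": 0.62}, {"tx": 0, "ty": 0, "tz": -0.5, "turn": 0, "grip": 0.62}, {"tx": 0, "ty": 0, "tz": -0.8, "turn": 0, "grip": 0.62}, {"tx": 0, "ty": 0, "tz": -0.8, "turn": 0, "grip": 1}, {"tx": 0, "ty": 0, "tz": -0.5, "turn": 0, "grip": 1}])

```text
time: 19.82
position: [0.574, -0.062, 0.2369]
tool_rot: [1.366, 2.826, 0.004]
ft_force: [-0.1, 0.6, -0.7]
grip_width: 0.764
grip_force: 0.0
```

Run:
```python
from h import *
snap('scene','scene3');snap('side','side3')
a=cv2.imread('pics/scene3.png')[120:280,220:380];b=cv2.imread('pics/side3.png')[170:290,240:360]
f=lambda i:cv2.resize(i,(400,400),interpolation=cv2.INTER_CUBIC)
cv2.imwrite('pics/c5.png',np.hstack([f(a),f(b)]))
plan((.40,.20,.3,None))
```

```text
t 19.9 p [ 0.5754 -0.0622  0.238 ] yaw 38.4 q1,q7 [-0.72  0.89] F [-1.5 -0.8  0.3] grip 0.851 0.0
turn -0.0 tx,ty,tz [ 5.24  0.43 -1.03]
```

View pics/c5.png

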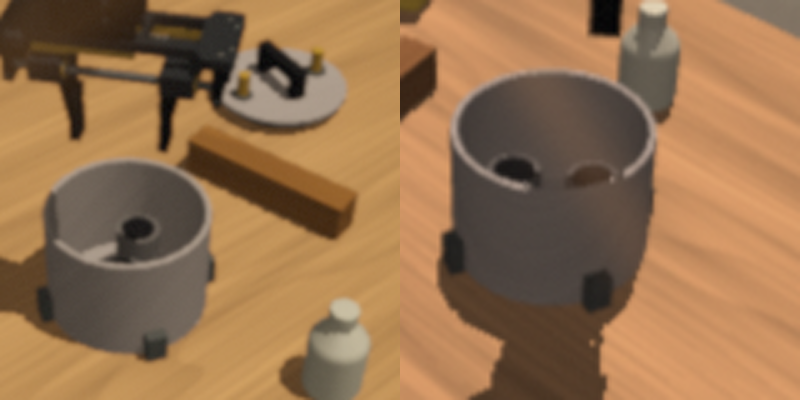

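Both couplings stand inside the canister. Next I'll look at the lid closely before gripping it.

Run:
```python
from h import *
plan((.50,.307,.28,80))
```

```text
t 19.9 p [ 0.5754 -0.0622  0.238 ] yaw 38.4 q1,q7 [-0.72  0.89] F [-1.5 -0.8  0.3] grip 0.851 0.0
turn -5.2 tx,ty,tz [ 2.31  5.84 -0.7 ]
```

>>> send_rows(steps=[{"tx": 0, "ty": 0, "tz": -0.1, "turn": -1, "grip": 0.5}, {"tx": 0, "ty": 0, "tz": -0.1, "turn": -1, "grip": 0.5}, {"tx": 0, "ty": 0, "tz": -0.1, "turn": -1, "grip": 0.5}, {"tx": 0, "ty": 0, "tz": -0.1, "turn": -1, "grip": 0.5}, {"tx": 0, "ty": 0, "tz": -0.1, "turn": -1, "grip": 0.5}, {"tx": 0, "ty": 0, "tz": -0.1, "turn": -0.2, "grip": 0.5}, {"tx": 0.33, "ty": 0.83, "tz": 0, "turn": 0, "grip": 0.5}, {"tx": 0.33, "ty": 0.83, "tz": 0, "turn": 0, "grip": 0.5}, {"tx": 0.33, "ty": 0.83, "tz": 0, "turn": 0, "grip": 0.5}, {"tx": 0.33, "ty": 0.83, "tz": 0, "turn": 0, "grip": 0.5}, {"tx": 0.33, "ty": 0.83, "tz": 0, "turn": 0, "grip": 0.5}, {"tx": 0.33, "ty": 0.83, "tz": 0, "turn": 0, "grip": 0.5}])

```text
time: 21.42
position: [0.5072, 0.2548, 0.2695]
tool_rot: [0.276, 3.129, 0.001]
ft_force: [0.8, -0.3, -0.2]
grip_width: 0.496
grip_force: 0.0
```

>>> send_rows(steps=[{"tx": 0.33, "ty": 0.83, "tz": 0, "turn": 0, "grip": 0.5}, {"tx": 0, "ty": 0, "tz": 0, "turn": 0, "grip": 0.5}, {"tx": 0, "ty": 0, "tz": 0, "turn": 0, "grip": 0.5}])

```text
time: 21.8
position: [0.4971, 0.3049, 0.2692]
tool_rot: [0.275, 3.129, -0.002]
ft_force: [-0.8, -0.4, -0.1]
grip_width: 0.5
grip_force: 0.0
```

Run:
```python
from h import *
plan((.40,.324,.15,80)); snap('wrist','w4')
```

```text
t 21.8 p [0.4971 0.3049 0.2692] yaw 79.9 q1,q7 [-1.08  0.88] F [-0.8 -0.4 -0.1] grip 0.5 0.0
turn -0.01 tx,ty,tz [1.65 0.03 1.99]
```

View pics/w4.png

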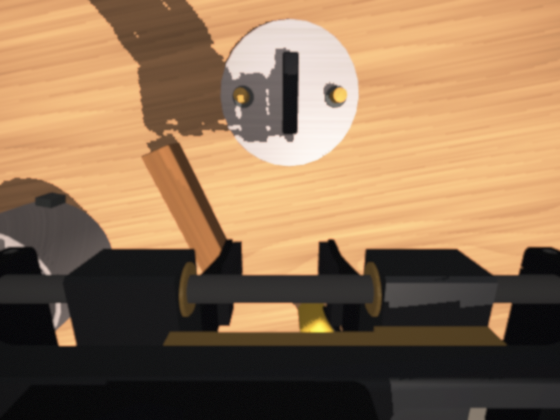

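The lid plate spans columns 221–359 and rows 19–166. The pins are at (240,97) and (340,95), and the handle runs from (291,53) to (290,133).

Run:
```python
from h import *
P=lambda u,v,z:pt('w4',u,v,z)
print(P(290,92.5,.022),P(221,92,.022),P(359,92,.022),P(240,97,.052),P(340,95,.052),'h',P(291,53,.062),P(290,133,.062))
h=(P(291,53,.062)+P(290,133,.062))/2;d=P(340,95,.052)-P(240,97,.052);print(h,np.degrees(np.arctan2(d[1],d[0])))
a=np.linspace(0,2*np.pi,90)
for c in [(.398,.324),(.396,.321)]:
    q=np.array([px('w4',(c[0]+.084*np.cos(t),c[1]+.084*np.sin(t),.022)) for t in a]); print(c,q.min(0),q.max(0))
```

```text
[0.395  0.3367 0.022 ] [0.3798 0.2546 0.022 ] [0.409  0.4189 0.022 ] [0.392  0.2793 0.052 ] [0.4096 0.3901 0.052 ] h [0.3596 0.3424 0.062 ] [0.4401 0.3278 0.062 ]
[0.39985 0.3351  0.062  ] 80.97427258518817
(0.398, 0.324) [210.9  18.8] [349.4 166.1]
(0.396, 0.321) [208.   17.4] [346.7 165. ]
```

Run:
```python
from h import *
a=np.linspace(0,2*np.pi,90)
for c in [(.398,.324),(.398,.330),(.398,.335)]:
  for f in('scene0','side0'):
    q=np.array([px(f,(c[0]+.084*np.cos(t),c[1]+.084*np.sin(t),.022)) for t in a]); print(c,f,q.min(0),q.max(0))
# lid mask in fixed views
for f,b in(('scene0',(295,130,370,178)),('side0',(125,178,198,225))):
    im=cv2.cvtColor(cv2.imread(f'pics/{f}.png'),cv2.COLOR_BGR2HSV)[b[1]:b[3],b[0]:b[2]]
    m=(im[...,1]<75)&(im[...,2]>90);n,l,st,_=cv2.connectedComponentsWithStats(m.astype(np.uint8));i=1+st[1:,4].argmax();s=st[i];print(f,'l,r,t,b',s[0]+b[0],s[0]+s[2]+b[0],s[1]+b[1],s[1]+s[3]+b[1],s[4])
```

```text
(0.398, 0.324) scene0 [303.  139.5] [356.8 169.7]
(0.398, 0.324) side0 [133.1 185.8] [191.  219.1]
(0.398, 0.33) scene0 [304.4 138.9] [358.1 168.9]
(0.398, 0.33) side0 [132.  185.1] [189.8 218.1]
(0.398, 0.335) scene0 [305.6 138.4] [359.2 168.3]
(0.398, 0.335) side0 [131.2 184.4] [188.8 217.3]
scene0 l,r,t,b 305 358 140 170 828
side0 l,r,t,b 133 190 186 218 866
```

Run:
```python
from h import *
plan((.398,.330,.12,80.4),(.398,.330,.049,80.4))
```

```text
t 21.9 p [0.4976 0.3041 0.2694] yaw 79.9 q1,q7 [-1.08  0.88] F [-0.2 -0.8  0. ] grip 0.5 0.0
turn -0.07 tx,ty,tz [1.71 0.15 2.49]
turn -0.0 tx,ty,tz [0.   0.   1.18]
```

>>> send_rows(steps=[{"tx": 0.6, "ty": 0.05, "tz": 0, "turn": -0.07, "grip": 0.5}, {"tx": 0.6, "ty": 0.05, "tz": 0.5, "turn": 0, "grip": 0.5}, {"tx": 0.5, "ty": 0.05, "tz": 0.6, "turn": 0, "grip": 0.5}, {"tx": 0, "ty": 0, "tz": 0.7, "turn": 0, "grip": 0.5}, {"tx": 0, "ty": 0, "tz": 0.5, "turn": 0, "grip": 0.5}, {"tx": 0, "ty": 0, "tz": 0, "turn": 0, "grip": 0.5}, {"tx": 0, "ty": 0, "tz": 0, "turn": 0, "grip": 0.5}])

```text
time: 22.72
position: [0.3993, 0.3313, 0.133]
tool_rot: [0.261, 3.129, 0.003]
ft_force: [0.4, -0.0, -0.1]
grip_width: 0.497
grip_force: 0.0
```

Run:
```python
from h import *
plan((.398,.330,.049,80.4)); snap('wrist','w5')
```

```text
t 22.7 p [0.3993 0.3313 0.133 ] yaw 80.5 q1,q7 [-1.19  0.72] F [ 0.4 -0.  -0.1] grip 0.497 0.0
turn 0.01 tx,ty,tz [ 0.02 -0.02  1.4 ]
```

View pics/w5.png

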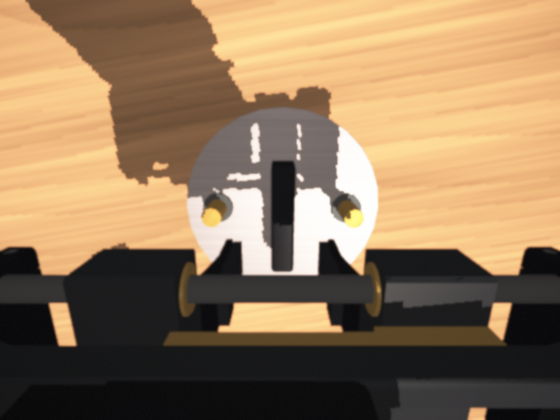

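The handle sits at column 284, midway between the fingers (228 and 333). The pins are at (211,216) and (352,218).

Run:
```python
from h import *
print(pt('w5',211,216,.052),pt('w5',352,218,.052),pt('w5',284,163,.062)); plan()
```

```text
[0.3886 0.28   0.052 ] [0.4086 0.3886 0.052 ] [0.3558 0.3431 0.062 ]
t 22.8 p [0.3993 0.3317 0.1333] yaw 80.5 q1,q7 [-1.19  0.72] F [-0.1  0.1 -0.5] grip 0.499 0.0
```

>>> send_rows(steps=[{"tx": 0, "ty": 0, "tz": 0.5, "turn": 0, "grip": 0.5}, {"tx": 0, "ty": 0, "tz": 0.5, "turn": 0, "grip": 0.5}, {"tx": 0, "ty": 0, "tz": 0.4, "turn": 0, "grip": 0.5}, {"tx": 0, "ty": 0, "tz": 0, "turn": 0, "grip": 0.5}, {"tx": 0, "ty": 0, "tz": 0, "turn": 0, "grip": 0.5}], newtons=60)

```text
time: 23.4
position: [0.3991, 0.3324, 0.0493]
tool_rot: [0.258, 3.129, 0.003]
ft_force: [-0.2, 1.3, 0.2]
grip_width: 0.502
grip_force: 0.0
```

>>> send_rows(steps=[{"tx": 0, "ty": 0, "tz": 0, "turn": 0, "grip": 0}, {"tx": 0, "ty": 0, "tz": 0, "turn": 0, "grip": 0}, {"tx": 0, "ty": 0, "tz": 0, "turn": 0, "grip": 0}, {"tx": 0, "ty": 0, "tz": 0, "turn": 0, "grip": 0}, {"tx": 0, "ty": 0, "tz": 0, "turn": 0, "grip": 0}, {"tx": 0, "ty": 0, "tz": 0, "turn": 0, "grip": 0}, {"tx": 0, "ty": 0, "tz": -0.3, "turn": 0, "grip": 0}, {"tx": 0, "ty": 0, "tz": -0.6, "turn": 0, "grip": 0}, {"tx": 0, "ty": 0, "tz": -0.8, "turn": 0, "grip": 0}, {"tx": 0, "ty": 0, "tz": -0.8, "turn": 0, "grip": 0}, {"tx": 0, "ty": 0, "tz": -0.5, "turn": 0, "grip": 0}, {"tx": 0, "ty": 0, "tz": 0, "turn": 0, "grip": 0}])

```text
time: 24.9
position: [0.3989, 0.3315, 0.2297]
tool_rot: [0.259, 3.129, 0.004]
ft_force: [0.2, -0.8, -5.9]
grip_width: 0.203
grip_force: 60.0
```

Run:
```python
from h import *
plan((.553,-.035,.22,None)); plan((.553,-.035,.22,93))
```

```text
t 24.9 p [0.3989 0.3315 0.2297] yaw 80.5 q1,q7 [-1.22  0.68] F [ 0.2 -0.8 -5.9] grip 0.203 60.0
turn -0.0 tx,ty,tz [-3.54 -5.6   0.16]
t 24.9 p [0.3989 0.3315 0.2297] yaw 80.5 q1,q7 [-1.22  0.68] F [ 0.2 -0.8 -5.9] grip 0.203 60.0
turn -1.56 tx,ty,tz [-2.24 -6.23  0.16]
```

>>> send_rows(steps=[{"tx": -0.3, "ty": -0.5, "tz": 0, "turn": 0, "grip": 0}, {"tx": -0.4, "ty": -0.6, "tz": 0, "turn": 0, "grip": 0}, {"tx": -0.4, "ty": -0.6, "tz": 0, "turn": 0, "grip": 0}, {"tx": -0.4, "ty": -0.6, "tz": 0, "turn": 0, "grip": 0}, {"tx": -0.4, "ty": -0.6, "tz": 0, "turn": 0, "grip": 0}, {"tx": -0.4, "ty": -0.6, "tz": 0, "turn": 0, "grip": 0}, {"tx": -0.4, "ty": -0.6, "tz": 0, "turn": 0, "grip": 0}, {"tx": -0.34, "ty": -0.6, "tz": 0, "turn": 0, "grip": 0}, {"tx": -0.3, "ty": -0.5, "tz": 0, "turn": 0, "grip": 0}, {"tx": -0.2, "ty": -0.4, "tz": 0, "turn": 0, "grip": 0}, {"tx": 0, "ty": 0, "tz": 0, "turn": 0, "grip": 0}, {"tx": 0, "ty": 0, "tz": 0, "turn": 0, "grip": 0}])

```text
time: 26.4
position: [0.5512, -0.034, 0.2259]
tool_rot: [-0.258, -3.128, 0.0]
ft_force: [-0.5, 0.2, -4.6]
grip_width: 0.2
grip_force: 60.0
```

Run:
```python
from h import *
plan((.553,-.035,.155,80.4)); 
for n in('scene','side','wrist'): snap(n,n+'4')
a=cv2.imread('pics/scene4.png')[125:285,200:360];b=cv2.imread('pics/side4.png')[125:285,210:370];c=cv2.imread('pics/wrist4.png')[50:330,140:420]
f=lambda i:cv2.resize(i,(400,400),interpolation=cv2.INTER_CUBIC)
cv2.imwrite('pics/c6.png',np.hstack([f(a),f(b)]));cv2.imwrite('pics/c7.png',f(c))
```

```text
t 26.4 p [ 0.5512 -0.034   0.2259] yaw 80.6 q1,q7 [-0.78  1.53] F [-0.5  0.2 -4.6] grip 0.2 60.0
turn 0.02 tx,ty,tz [-0.03 -0.01  1.18]
```

View pics/c6.png

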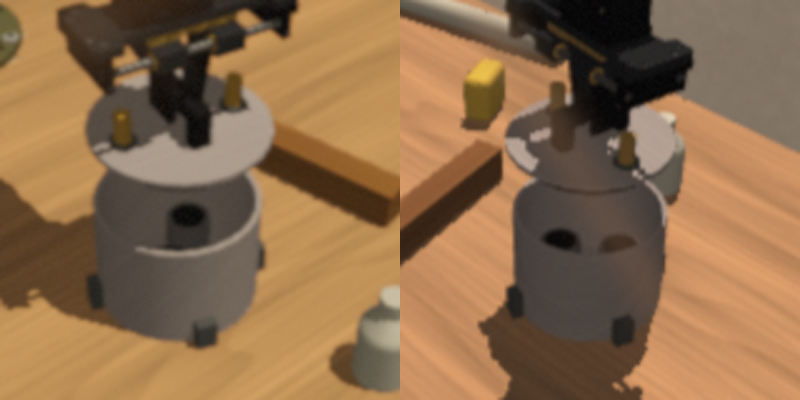

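Run:
```python
from h import *
from scipy.optimize import least_squares
a=np.linspace(0,2*np.pi,180)
def lr(f,c,z,r):
    d=np.load(f'pics/{f}.npz');P=np.stack([c[0]+r*np.cos(a),c[1]+r*np.sin(a),0*a+z,0*a+1])
    q=d['K']@(np.linalg.inv(d['T'])@P)[:3];u=q[0]/q[2];return u.min(),u.max()
def fit(o,z,r): # centre from mid columns (edges blur cancels)
    g=lambda c:[sum(lr(f,c,z,r))/2-sum(o[f])/2 for f in o]
    return least_squares(g,[.55,-.035]).x.round(4)
print('lid',fit({'scene4':(234.4,310),'side4':(252,318.8)},.199,.084))
print('rim',fit({'scene4':(238,304),'side4':(255.2,316)},.115,.08))
for f in('scene4','side4'): print(f,np.round(lr(f,(.551,-.034),.199,.084),1),np.round(lr(f,(.553,-.035),.115,.08),1))
```

```text
lid [ 0.5506 -0.0329]
rim [ 0.5508 -0.0368]
scene4 [234.  309.8] [238.1 306.3]
side4 [251.4 320.2] [254.6 316.8]
```

>>> send_rows(steps=[{"tx": 0, "ty": -0.04, "tz": 0.3, "turn": 0, "grip": 0}, {"tx": 0, "ty": 0, "tz": 0.3, "turn": 0, "grip": 0}, {"tx": 0, "ty": 0, "tz": 0.3, "turn": 0, "grip": 0}, {"tx": 0, "ty": 0, "tz": 0.15, "turn": 0, "grip": 0}, {"tx": 0, "ty": 0, "tz": 0, "turn": 0, "grip": 0}])

```text
time: 27.18
position: [0.5516, -0.0371, 0.1636]
tool_rot: [-0.258, -3.129, 0.001]
ft_force: [0.0, 0.3, -5.4]
grip_width: 0.199
grip_force: 60.0
```

>>> send_rows(steps=[{"tx": 0, "ty": 0, "tz": 0.08, "turn": 0, "grip": 0}, {"tx": 0, "ty": 0, "tz": 0.07, "turn": 0, "grip": 0}, {"tx": 0, "ty": 0, "tz": 0, "turn": 0, "grip": 0}])

```text
time: 27.55
position: [0.552, -0.037, 0.1554]
tool_rot: [-0.258, -3.131, -0.0]
ft_force: [-0.6, 1.1, -4.4]
grip_width: 0.2
grip_force: 60.0
```

Going in without contact.

>>> send_rows(steps=[{"tx": 0, "ty": 0, "tz": 0.06, "turn": 0, "grip": 0}, {"tx": 0, "ty": 0, "tz": 0.05, "turn": 0, "grip": 0}, {"tx": 0, "ty": 0, "tz": 0, "turn": 0, "grip": 0}])

```text
time: 27.92
position: [0.5519, -0.037, 0.1486]
tool_rot: [-0.258, -3.13, 0.0]
ft_force: [0.3, -0.4, -5.5]
grip_width: 0.205
grip_force: 60.0
```

>>> send_rows(steps=[{"tx": 0, "ty": 0, "tz": 0.03, "turn": 0, "grip": 0}, {"tx": 0, "ty": 0, "tz": 0, "turn": 0, "grip": 0}])

```text
time: 28.18
position: [0.5522, -0.037, 0.1472]
tool_rot: [0.258, 3.131, 0.0]
ft_force: [-0.2, 0.3, -4.5]
grip_width: 0.202
grip_force: 60.0
```

>>> send_rows(steps=[{"tx": 0, "ty": 0, "tz": 0.03, "turn": 0, "grip": 0}, {"tx": 0, "ty": 0, "tz": 0.02, "turn": 0, "grip": 0}, {"tx": 0, "ty": 0, "tz": 0, "turn": 0, "grip": 0}])

```text
time: 28.55
position: [0.5522, -0.0371, 0.147]
tool_rot: [-0.258, -3.131, -0.003]
ft_force: [-8.6, 1.3, 15.4]
grip_width: 0.197
grip_force: 60.0
```

Seated; release, lift, and work out the way to the mallet.

>>> send_rows(steps=[{"tx": 0, "ty": 0, "tz": -0.02, "turn": 0, "grip": 0}, {"tx": 0, "ty": 0, "tz": 0, "turn": 0, "grip": 0.48}, {"tx": 0, "ty": 0, "tz": 0, "turn": 0, "grip": 0.48}, {"tx": 0, "ty": 0, "tz": 0, "turn": 0, "grip": 0.48}, {"tx": 0, "ty": 0, "tz": 0, "turn": 0, "grip": 0.48}, {"tx": 0, "ty": 0, "tz": 0, "turn": 0, "grip": 0.48}, {"tx": 0, "ty": 0, "tz": -0.3, "turn": 0, "grip": 0.48}, {"tx": 0, "ty": 0, "tz": -0.6, "turn": 0, "grip": 0.48}, {"tx": 0, "ty": 0, "tz": -0.8, "turn": 0, "grip": 0.48}, {"tx": 0, "ty": 0, "tz": -0.6, "turn": 0, "grip": 0.8}, {"tx": 0, "ty": 0, "tz": 0, "turn": 0, "grip": 0.8}])

```text
time: 29.92
position: [0.554, -0.0376, 0.2876]
tool_rot: [0.258, 3.124, 0.003]
ft_force: [0.8, 0.6, -0.6]
grip_width: 0.626
grip_force: 0.0
```

Run:
```python
from h import *
for n in('scene','side'): snap(n,n+'5')
def comp(im,b,sel):
    im=im[b[1]:b[3],b[0]:b[2]];h=cv2.cvtColor(im,cv2.COLOR_BGR2HSV).astype(int);n,l,st,ce=cv2.connectedComponentsWithStats(sel(h).astype(np.uint8));i=1+st[1:,4].argmax();s=st[i]
    return (s[0]+b[0],s[0]+s[2]+b[0],s[1]+b[1],s[1]+s[3]+b[1],s[4]),l==i
S=cv2.imread('pics/scene5.png');D=cv2.imread('pics/side5.png')
blk=lambda h:h[...,2]<45
for f,b in(('scene',(80,215,150,300)),('side',(330,300,400,380))):
    for k in('0','5'):
        print(f,k,'head l r t b',comp(cv2.imread(f'pics/{f}{k}.png'),b,blk)[0])
# any change in mallet/handle zone?
for f,b in(('scene',(70,210,150,290)),('side',(290,300,400,410))):
    a0=cv2.imread(f'pics/{f}0.png')[b[1]:b[3],b[0]:b[2]];a1=cv2.imread(f'pics/{f}5.png')[b[1]:b[3],b[0]:b[2]];print(f,cv2.absdiff(a0,a1).mean())
plan((.44,-.2,.26,90))
```

```text
scene 0 head l r t b (np.int32(97), np.int32(132), np.int32(242), np.int32(283), np.int32(1055))
scene 5 head l r t b (np.int32(97), np.int32(132), np.int32(242), np.int32(283), np.int32(1044))
side 0 head l r t b (np.int32(347), np.int32(381), np.int32(316), np.int32(363), np.int32(773))
side 5 head l r t b (np.int32(347), np.int32(381), np.int32(316), np.int32(363), np.int32(770))
scene 6.349947916666666
side 0.6981542699724518
t 30.0 p [ 0.5522 -0.0371  0.284 ] yaw 80.6 q1,q7 [-0.79  1.51] F [-0.5  0.3  0. ] grip 0.716 0.0
turn -1.18 tx,ty,tz [ 1.87 -2.71  0.4 ]
```

Run:
```python
from h import *
from scipy.optimize import least_squares
a=np.linspace(0,2*np.pi,180)
def ext(f,c):
    d=np.load(f'pics/{f}.npz');z=np.r_[0*a,0*a+.08];A=np.r_[a,a];P=np.stack([c[0]+.032*np.cos(A),c[1]+.032*np.sin(A),z,0*z+1])
    q=d['K']@(np.linalg.inv(d['T'])@P)[:3];q=q[:2]/q[2];return np.r_[q.min(1),q.max(1)]
o={'scene5':(97,242,132,283),'side5':(347,316,381,363)}
g=lambda c:[x for f in o for x in np.delete(ext(f,c)-np.array(o[f]),[] )]
r=least_squares(g,[.42,-.38],loss='soft_l1');print(r.x,np.round(r.fun,1))
# handle pixels -> axis at z=.057 (top face)
for f,b in(('scene5',(75,210,125,262)),('side5',(300,330,365,405))):
    h=cv2.cvtColor(cv2.imread(f'pics/{f}.png'),cv2.COLOR_BGR2HSV)[b[1]:b[3],b[0]:b[2]]
    print(f); 
    im=cv2.imread(f'pics/{f}.png')[b[1]:b[3],b[0]:b[2]];cv2.imwrite(f'pics/hd_{f}.png',im)
    print(h[::8,::6,0].tolist(),h[::8,::6,2].tolist())
```

```text
[ 0.41942399 -0.37910781] [-1.5 -2.5  2.2  2.  -2.8 -3.2  1.3  1.4]
scene5
[[16, 17, 16, 17, 17, 17, 16, 16, 16], [16, 16, 15, 16, 17, 16, 16, 16, 17], [17, 16, 15, 15, 16, 16, 17, 16, 16], [16, 16, 14, 15, 15, 17, 16, 16, 16], [17, 16, 16, 14, 15, 14, 15, 18, 16], [17, 16, 16, 15, 12, 19, 19, 10, 15], [16, 16, 16, 17, 14, 19, 17, 15, 18]] [[186, 189, 187, 186, 179, 188, 190, 184, 183], [184, 180, 156, 185, 190, 191, 190, 190, 186], [187, 174, 141, 145, 185, 187, 198, 191, 194], [189, 172, 73, 142, 143, 191, 188, 182, 179], [198, 194, 113, 74, 144, 109, 45, 39, 156], [189, 185, 183, 92, 36, 37, 37, 38, 38], [181, 185, 189, 190, 33, 36, 39, 31, 22]]
side5
[[13, 14, 13, 13, 13, 13, 13, 13, 14, 14, 13], [13, 13, 13, 13, 14, 13, 13, 13, 5, 7, 11], [13, 13, 13, 13, 13, 13, 14, 13, 12, 12, 13], [13, 13, 13, 13, 13, 13, 13, 13, 12, 12, 8], [14, 13, 13, 13, 13, 13, 13, 13, 13, 13, 13], [13, 13, 13, 13, 12, 12, 13, 13, 13, 13, 13], [13, 13, 13, 12, 13, 12, 13, 14, 13, 13, 13], [14, 12, 13, 13, 13, 13, 14, 13, 13, 13, 13], [13, 12, 12, 13, 13, 14, 13, 13, 13, 13, 13], [13, 13, 13, 13, 13, 13, 13, 13, 13, 14, 13]] [[200, 193, 195, 196, 198, 186, 187, 190, 78, 46, 50], [207, 210, 204, 196, 197, 197, 194, 190, 16, 20, 40], [200, 201, 215, 206, 196, 195, 198, 181, 153, 90, 24], [205, 200, 198, 211, 212, 202, 157, 152, 156, 83, 18], [193, 196, 216, 203, 199, 154, 151, 157, 63, 71, 21], [200, 188, 199, 201, 157, 151, 155, 58, 88, 88, 84], [201, 190, 179, 156, 153, 140, 59, 83, 90, 200, 216], [220, 153, 160, 155, 112, 64, 81, 111, 204, 211, 210], [207, 60, 85, 81, 73, 82, 178, 200, 210, 209, 201], [206, 181, 65, 92, 84, 204, 202, 186, 201, 193, 207]]
```

Run:
```python
from h import *
plan((.369,-.379,.18,90.8),(.369,-.379,.038,90.8))
```

```text
t 30.0 p [ 0.5522 -0.0371  0.284 ] yaw 80.6 q1,q7 [-0.79  1.51] F [-0.5  0.3  0. ] grip 0.716 0.0
turn -1.28 tx,ty,tz [ 3.13 -5.65  1.73]
turn -0.0 tx,ty,tz [0.   0.   2.37]
```

>>> send_rows(steps=[{"tx": 0, "ty": 0, "tz": 0, "turn": -0.64, "grip": 0.8}, {"tx": 0, "ty": 0, "tz": 0, "turn": -0.64, "grip": 0.8}, {"tx": 0.45, "ty": -0.8, "tz": 0, "turn": 0, "grip": 0.8}, {"tx": 0.45, "ty": -0.8, "tz": 0, "turn": 0, "grip": 0.8}, {"tx": 0.45, "ty": -0.8, "tz": 0, "turn": 0, "grip": 0.8}, {"tx": 0.45, "ty": -0.8, "tz": 0, "turn": 0, "grip": 0.8}, {"tx": 0.45, "ty": -0.8, "tz": 0, "turn": 0, "grip": 0.8}, {"tx": 0.45, "ty": -0.8, "tz": 0.3, "turn": 0, "grip": 0.8}, {"tx": 0.43, "ty": -0.85, "tz": 0.3, "turn": 0, "grip": 0.8}, {"tx": 0, "ty": 0, "tz": 0.7, "turn": 0, "grip": 0.8}, {"tx": 0, "ty": 0, "tz": 0.4, "turn": 0, "grip": 0.8}, {"tx": 0, "ty": 0, "tz": 0, "turn": 0, "grip": 0.8}])

```text
time: 31.52
position: [0.3673, -0.3775, 0.179]
tool_rot: [0.021, -3.136, -0.004]
ft_force: [0.2, -0.8, 0.7]
grip_width: 0.802
grip_force: 0.0
```

Run:
```python
from h import *
plan((.369,-.379,.038,90.8));snap('wrist','w6');print(px('w6',(.305,-.379,.057)),px('w6',(.28,-.379,.057)),px('w6',(.255,-.379,.057)))
im=cv2.imread('pics/w6.png');h=cv2.cvtColor(im,cv2.COLOR_BGR2HSV)
for r in (60,100,140,180,220): print(r,[(u,int(h[r,u,0]),int(h[r,u,1]),int(h[r,u,2])) for u in range(220,350,6)])
```

```text
t 31.5 p [ 0.3673 -0.3775  0.179 ] yaw 90.8 q1,q7 [-0.33  2.51] F [ 0.2 -0.8  0.7] grip 0.802 0.0
turn -0.01 tx,ty,tz [-0.03 -0.03  2.35]
[277.3 135. ] [277.6 104.3] [278.  72.]
60 [(220, 13, 124, 121), (226, 14, 125, 122), (232, 14, 124, 121), (238, 14, 125, 122), (244, 14, 124, 121), (250, 16, 119, 242), (256, 17, 115, 247), (262, 17, 115, 247), (268, 17, 114, 247), (274, 17, 116, 247), (280, 17, 114, 246), (286, 17, 115, 247), (292, 17, 115, 247), (298, 17, 115, 247), (304, 17, 115, 247), (310, 17, 115, 247), (316, 17, 115, 247), (322, 17, 114, 247), (328, 17, 115, 247), (334, 17, 116, 247), (340, 16, 116, 247), (346, 17, 115, 246)]
100 [(220, 13, 124, 130), (226, 13, 126, 130), (232, 13, 124, 130), (238, 13, 126, 130), (244, 13, 125, 129), (250, 14, 127, 129), (256, 14, 126, 134), (262, 14, 125, 120), (268, 13, 149, 87), (274, 13, 149, 84), (280, 13, 147, 83), (286, 12, 150, 90), (292, 13, 148, 86), (298, 13, 124, 125), (304, 13, 123, 124), (310, 14, 123, 124), (316, 14, 125, 124), (322, 14, 124, 127), (328, 14, 128, 220), (334, 18, 111, 249), (340, 18, 111, 249), (346, 18, 112, 
[... 700 characters left out ...]
, 201), (286, 13, 153, 112), (292, 14, 134, 168), (298, 18, 111, 249), (304, 18, 111, 249), (310, 18, 112, 249), (316, 18, 112, 249), (322, 17, 113, 249), (328, 17, 112, 248), (334, 17, 113, 248), (340, 17, 114, 248), (346, 17, 114, 247)]
220 [(220, 14, 124, 230), (226, 15, 124, 232), (232, 15, 124, 233), (238, 14, 128, 222), (244, 14, 123, 110), (250, 14, 122, 111), (256, 14, 122, 92), (262, 0, 13, 19), (268, 13, 156, 182), (274, 13, 156, 155), (280, 13, 155, 165), (286, 13, 155, 217), (292, 13, 153, 102), (298, 13, 122, 65), (304, 16, 120, 240), (310, 16, 120, 241), (316, 16, 119, 241), (322, 16, 119, 241), (328, 16, 120, 241), (334, 16, 120, 241), (340, 16, 119, 240), (346, 15, 120, 240)]
```

Run:
```python
from h import *
h=cv2.cvtColor(cv2.imread('pics/w6.png'),cv2.COLOR_BGR2HSV)
print([(r,*map(int,h[r,276])) for r in range(66,262,4)])
d=np.load('pics/w6.npz');print(d['T'][:3,3])
for r in (80,100,110,120,130,150,250):print(r,pt('w6',277,r,.057),pt('w6',277,r,.023))
```

```text
[(66, 13, 126, 117), (70, 13, 125, 120), (74, 13, 151, 133), (78, 13, 155, 186), (82, 13, 155, 187), (86, 13, 155, 187), (90, 13, 155, 189), (94, 13, 155, 187), (98, 13, 151, 86), (102, 13, 151, 83), (106, 13, 151, 83), (110, 13, 153, 113), (114, 13, 155, 191), (118, 13, 156, 191), (122, 13, 155, 192), (126, 13, 156, 193), (130, 13, 156, 193), (134, 13, 155, 193), (138, 13, 155, 194), (142, 13, 155, 194), (146, 13, 155, 193), (150, 13, 149, 89), (154, 13, 149, 84), (158, 13, 148, 88), (162, 13, 156, 194), (166, 13, 156, 182), (170, 13, 147, 83), (174, 13, 151, 88), (178, 13, 156, 195), (182, 13, 157, 197), (186, 13, 156, 198), (190, 13, 155, 199), (194, 13, 154, 199), (198, 13, 155, 199), (202, 13, 155, 199), (206, 13, 154, 200), (210, 13, 156, 200), (214, 13, 156, 200), (218, 13, 156, 198), (222, 13, 147, 87), (226, 12, 135, 64), (230, 30, 13, 19), (234, 150, 13, 19), (238, 12, 30, 43), (242, 15, 33, 46), (246, 12, 28, 46), (250, 12, 28, 46), (254, 12, 28, 45), (258, 6, 28, 46)]
[ 0.29378258 -0.37772319  0.32745887]
80 [ 0.2611 -0.3797  0.057 ] [ 0.257 -0.38   0.023]
100 [ 0.2766 -0.3796  0.057 ] [ 0.2744 -0.3798  0.023 ]
110 [ 0.2845 -0.3795  0.057 ] [ 0.2834 -0.3797  0.023 ]
120 [ 0.2926 -0.3794  0.057 ] [ 0.2925 -0.3796  0.023 ]
130 [ 0.3008 -0.3793  0.057 ] [ 0.3017 -0.3795  0.023 ]
150 [ 0.3177 -0.3791  0.057 ] [ 0.3207 -0.3793  0.023 ]
250 [ 0.4117 -0.3781  0.057 ] [ 0.4265 -0.3782  0.023 ]
```

>>> send_rows(steps=[{"tx": -0.03, "ty": 0, "tz": 0.7, "turn": 0, "grip": 0.8}, {"tx": 0, "ty": 0, "tz": 0.7, "turn": 0, "grip": 0.8}, {"tx": 0, "ty": 0, "tz": 0.6, "turn": 0, "grip": 0.8}, {"tx": 0, "ty": 0, "tz": 0.35, "turn": 0, "grip": 0.8}, {"tx": 0, "ty": 0, "tz": 0, "turn": 0, "grip": 0.8}, {"tx": 0, "ty": 0, "tz": 0, "turn": 0, "grip": 0}, {"tx": 0, "ty": 0, "tz": 0, "turn": 0, "grip": 0}, {"tx": 0, "ty": 0, "tz": 0, "turn": 0, "grip": 0}, {"tx": 0, "ty": 0, "tz": 0, "turn": 0, "grip": 0}, {"tx": 0, "ty": 0, "tz": 0, "turn": 0, "grip": 0}, {"tx": 0, "ty": 0, "tz": 0, "turn": 0, "grip": 0}, {"tx": 0, "ty": 0, "tz": 0, "turn": 0, "grip": 0}], newtons=60)

```text
time: 33.08
position: [0.371, -0.3787, 0.0404]
tool_rot: [-0.022, 3.141, 0.0]
ft_force: [0.1, 0.4, 0.5]
grip_width: 0.293
grip_force: 60.0
```

>>> send_rows(steps=[{"tx": 0, "ty": 0, "tz": 0, "turn": 0, "grip": 0}, {"tx": 0, "ty": 0, "tz": 0, "turn": 0, "grip": 0}])

```text
time: 33.33
position: [0.371, -0.3787, 0.0404]
tool_rot: [-0.022, 3.141, 0.0]
ft_force: [1.0, 1.5, 1.3]
grip_width: 0.293
grip_force: 60.0
```

>>> send_rows(steps=[{"tx": 0, "ty": 0, "tz": -0.3, "turn": 0, "grip": 0}, {"tx": 0, "ty": 0, "tz": -0.6, "turn": 0, "grip": 0}, {"tx": 0, "ty": 0, "tz": -0.8, "turn": 0, "grip": 0}, {"tx": 0, "ty": 0, "tz": -0.8, "turn": 0, "grip": 0}, {"tx": 0, "ty": 0, "tz": -0.7, "turn": 0, "grip": 0}, {"tx": 0, "ty": 0, "tz": -0.4, "turn": 0, "grip": 0}, {"tx": 0, "ty": 0, "tz": 0, "turn": 0.6, "grip": 0}, {"tx": 0, "ty": 0, "tz": 0, "turn": 0.68, "grip": 0}, {"tx": 0, "ty": 0, "tz": 0, "turn": 0, "grip": 0}])

```text
time: 34.45
position: [0.3701, -0.3785, 0.2563]
tool_rot: [-0.258, -3.13, -0.001]
ft_force: [-0.3, 1.0, -5.7]
grip_width: 0.294
grip_force: 60.0
```

Run:
```python
from h import *
plan((.496,-.084,.26,80.6),(.496,-.084,.22,80.6),(.496,-.084,.162,80.6))
```

```text
t 34.5 p [ 0.3701 -0.3785  0.2563] yaw 80.6 q1,q7 [-0.34  2.23] F [-0.3  1.  -5.7] grip 0.294 60.0
turn -0.0 tx,ty,tz [-1.27  5.19 -0.06]
turn -0.0 tx,ty,tz [0.   0.   0.67]
turn -0.0 tx,ty,tz [0.   0.   0.97]
```

>>> send_rows(steps=[{"tx": -0.1, "ty": 0.49, "tz": 0, "turn": 0, "grip": 0}, {"tx": -0.2, "ty": 0.7, "tz": 0, "turn": 0, "grip": 0}, {"tx": -0.2, "ty": 0.8, "tz": 0, "turn": 0, "grip": 0}, {"tx": -0.2, "ty": 0.8, "tz": 0, "turn": 0, "grip": 0}, {"tx": -0.2, "ty": 0.8, "tz": 0, "turn": 0, "grip": 0}, {"tx": -0.2, "ty": 0.8, "tz": 0, "turn": 0, "grip": 0}, {"tx": -0.17, "ty": 0.5, "tz": 0, "turn": 0, "grip": 0}, {"tx": 0, "ty": 0.3, "tz": 0, "turn": 0, "grip": 0}, {"tx": 0, "ty": 0, "tz": 0, "turn": 0, "grip": 0}, {"tx": 0, "ty": 0, "tz": 0, "turn": 0, "grip": 0}])

```text
time: 35.7
position: [0.4964, -0.086, 0.2564]
tool_rot: [-0.261, -3.131, 0.001]
ft_force: [-0.6, -0.5, -4.4]
grip_width: 0.294
grip_force: 60.0
```

Run:
```python
from h import *
plan((.496,-.084,.22,80.6),(.496,-.084,.162,80.6))
for n in('scene','side'): snap(n,n+'6')
a=cv2.imread('pics/scene6.png')[110:270,190:350];b=cv2.imread('pics/side6.png')[110:270,220:380]
f=lambda i:cv2.resize(i,(400,400),interpolation=cv2.INTER_CUBIC)
cv2.imwrite('pics/c8.png',np.hstack([f(a),f(b)]))
for f in('scene6','side6'): print(f,'pin-',px(f,(.543,-.092,.153)),'pin+',px(f,(.561,.018,.153)),'face',px(f,(.543,-.092,.215)))
```

```text
t 35.7 p [ 0.4964 -0.086   0.2564] yaw 80.5 q1,q7 [-0.67  1.51] F [-0.6 -0.5 -4.4] grip 0.294 60.0
turn -0.02 tx,ty,tz [0.01 0.03 0.61]
turn -0.0 tx,ty,tz [0.   0.   0.97]
scene6 pin- [249.7 199.1] pin+ [291.9 183.8] face [248.6 176.9]
side6 pin- [300.3 206.2] pin+ [273.5 185.1] face [301.7 184.9]
```

View pics/c8.png

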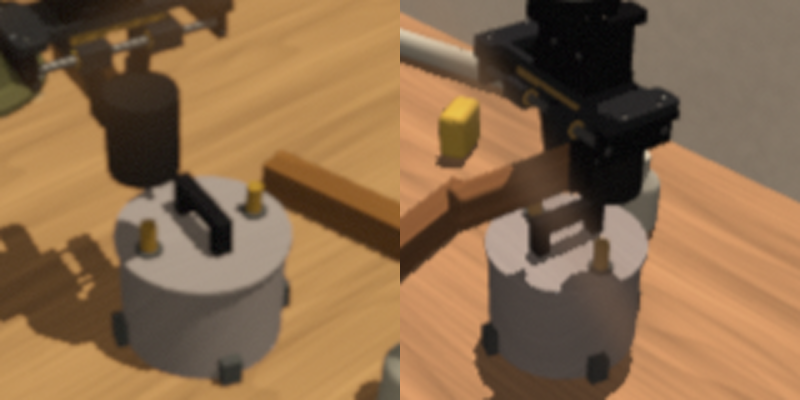

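The lid sits level with both pins up, at crop pixels (149,222) and (255,185). The mallet head is over the near pin, and the projections agree to within a few pixels. Now the strike.

>>> send_rows(steps=[{"tx": 0, "ty": 0.03, "tz": 0.3, "turn": 0, "grip": 0}, {"tx": 0, "ty": 0, "tz": 0.4, "turn": 0, "grip": 0}, {"tx": 0, "ty": 0, "tz": 0.42, "turn": 0, "grip": 0}, {"tx": 0, "ty": 0, "tz": 0.4, "turn": 0, "grip": 0}])

```text
time: 36.3
position: [0.4966, -0.0823, 0.1643]
tool_rot: [-0.259, -3.13, -0.001]
ft_force: [-16.7, 3.9, 30.4]
grip_width: 0.293
grip_force: 60.0
```

>>> send_rows(steps=[{"tx": 0, "ty": 0, "tz": 0, "turn": 0, "grip": 0}])

```text
time: 36.42
position: [0.4965, -0.0825, 0.1636]
tool_rot: [-0.259, -3.129, 0.001]
ft_force: [0.6, -0.7, -4.9]
grip_width: 0.297
grip_force: 60.0
```

>>> send_rows(steps=[{"tx": 0, "ty": 0, "tz": -0.5, "turn": 0, "grip": 0}, {"tx": 0, "ty": 0, "tz": -0.8, "turn": 0, "grip": 0}, {"tx": 0, "ty": 0, "tz": -0.3, "turn": 0, "grip": 0}, {"tx": 0, "ty": 0, "tz": 0, "turn": 0, "grip": 0}])

```text
time: 36.92
position: [0.4978, -0.0823, 0.2612]
tool_rot: [0.258, 3.129, 0.001]
ft_force: [0.4, 0.6, -5.1]
grip_width: 0.298
grip_force: 60.0
```

```bash
cat >> h.py <<'E'
def brass(tag):
    snap('scene','scene'+tag);snap('side','side'+tag)
    for f in('scene','side'):
        im=cv2.imread(f'pics/{f}{tag}.png');h=cv2.cvtColor(im,cv2.COLOR_BGR2HSV).astype(int)
        for nm,p in(('-',(.543,-.092)),('+',(.561,.018))):
            u,v=px(f+tag,(*p,.14)).astype(int);w=h[v-18:v+18,u-9:u+9]
            m=(w[...,1]>120)
            r=np.where(m.sum(1)>=3)[0]
            print(f,nm,'sat rows',(r+v-18).tolist(),'exp top up',px(f+tag,(*p,.153))[1],'home',px(f+tag,(*p,.127))[1],'plate',px(f+tag,(*p,.121))[1])
        b=(230,110,275,205) if f=='scene' else (285,120,335,220)
        m=(h[b[1]:b[3],b[0]:b[2],2]<50); r=np.where(m.sum(1)>8)[0]; c=np.where(m.sum(0)>10)[0]
        print('  dark rows',r.min()+b[1],r.max()+b[1],'cols',c.min()+b[0],c.max()+b[0])
E
python3 - <<'E'
from h import *
plan();brass('7')
E
```

```text
t 36.9 p [ 0.4978 -0.0823  0.2612] yaw 80.6 q1,q7 [-0.68  1.51] F [ 0.4  0.6 -5.1] grip 0.298 60.0
scene - sat rows [185, 186, 187, 188, 206, 207, 208, 209, 210] exp top up 199.1 home 207.8 plate 209.8
scene + sat rows [170, 171, 172, 173, 174, 175, 176, 177, 178, 179, 180, 181, 182, 183, 184, 185, 186, 187, 188, 189, 190, 191, 192, 193, 194] exp top up 183.8 home 192.4 plate 194.3
  dark rows 149 195 cols 235 274
side - sat rows [214, 215, 216, 217] exp top up 206.2 home 214.7 plate 216.6
side + sat rows [171, 172, 173, 174, 175, 176, 177, 178, 179, 180, 181, 182, 183, 184, 185, 186, 187, 188, 189, 190, 191, 192, 193, 194, 195] exp top up 185.1 home 193.3 plate 195.1
  dark rows 120 194 cols 285 327
```

>>> send_rows(steps=[{"tx": 0, "ty": 0.4, "tz": 0, "turn": 0, "grip": 0}, {"tx": 0, "ty": 0.6, "tz": 0, "turn": 0, "grip": 0}, {"tx": 0, "ty": 0.5, "tz": 0, "turn": 0, "grip": 0}, {"tx": 0, "ty": 0.34, "tz": 0, "turn": 0, "grip": 0}, {"tx": 0, "ty": 0, "tz": 0, "turn": 0, "grip": 0}, {"tx": 0, "ty": 0, "tz": 0, "turn": 0, "grip": 0}])

```text
time: 37.78
position: [0.5152, 0.0252, 0.2606]
tool_rot: [-0.261, -3.13, 0.002]
ft_force: [0.5, -0.5, -4.4]
grip_width: 0.292
grip_force: 60.0
```

Run:
```python
from h import *
plan((.514,.026,.164,80.6))
snap('scene','scene8');snap('side','side8')
for f,b in(('scene8',(265,100,325,180)),('side8',(255,100,325,180))):
    h=cv2.cvtColor(cv2.imread(f'pics/{f}.png'),cv2.COLOR_BGR2HSV)[b[1]:b[3],b[0]:b[2],2]
    print(f,px(f,(.561,.018,.153)),'face',px(f,(.561,.018,.218)),'top',px(f,(.561,.018,.298)))
    for r in range(0,80,8): print(r+b[1],h[r,::4].tolist())
```

```text
t 37.8 p [0.5152 0.0252 0.2606] yaw 80.5 q1,q7 [-0.78  1.31] F [ 0.5 -0.5 -4.4] grip 0.292 60.0
turn -0.01 tx,ty,tz [0.02 0.01 1.61]
scene8 [291.9 183.8] face [292.8 160.9] top [294.  129.8]
100 [60, 59, 58, 60, 59, 61, 62, 58, 58, 66, 156, 70, 33, 26, 23]
108 [66, 72, 85, 95, 119, 165, 51, 53, 76, 50, 42, 66, 152, 163, 32]
116 [71, 103, 68, 62, 54, 133, 45, 38, 142, 160, 187, 192, 186, 181, 179]
124 [80, 68, 53, 50, 69, 48, 45, 45, 43, 41, 97, 187, 190, 189, 189]
132 [121, 74, 44, 43, 39, 43, 43, 37, 38, 32, 29, 188, 195, 198, 195]
140 [185, 187, 57, 34, 32, 29, 28, 27, 24, 25, 27, 187, 189, 184, 181]
148 [186, 183, 185, 183, 29, 24, 22, 24, 25, 22, 28, 172, 182, 188, 186]
156 [191, 192, 191, 183, 24, 21, 18, 25, 21, 24, 27, 181, 183, 184, 188]
164 [183, 179, 176, 178, 180, 104, 48, 35, 61, 130, 179, 183, 177, 174, 178]
172 [187, 189, 184, 185, 190, 190, 185, 180, 175, 150, 156, 165, 181, 176, 178]
side8 [273.5 185.1] face [273.8 163.6] top [274.2 134.6]
100 [11, 10, 11, 8, 9, 8, 46, 129, 131, 133, 133, 134, 135, 135, 135, 135, 133, 134]
108 [10, 13, 8, 8, 9, 9, 67, 131, 130, 130, 132, 132, 132, 133, 132, 135, 135, 132]
116 [16, 10, 10, 11, 9, 10, 57, 131, 130, 130, 130, 131, 133, 134, 134, 132, 132, 134]
124 [33, 19, 14, 14, 18, 21, 32, 41, 43, 47, 124, 132, 131, 133, 133, 132, 133, 133]
132 [51, 37, 24, 19, 22, 67, 32, 17, 17, 17, 19, 131, 132, 131, 131, 132, 133, 134]
140 [70, 75, 50, 23, 14, 11, 8, 9, 9, 17, 122, 129, 131, 131, 130, 131, 131, 131]
148 [90, 73, 58, 41, 27, 18, 12, 14, 79, 153, 130, 129, 129, 131, 131, 132, 131, 129]
156 [90, 81, 75, 64, 48, 32, 21, 15, 50, 201, 205, 206, 212, 174, 133, 132, 130, 131]
164 [149, 170, 180, 82, 67, 53, 35, 43, 184, 192, 190, 201, 202, 196, 202, 206, 212, 156]
172 [199, 185, 178, 181, 194, 190, 194, 203, 202, 193, 192, 192, 192, 188, 174, 221, 211, 201]
```

>>> send_rows(steps=[{"tx": 0, "ty": 0, "tz": 0.35, "turn": 0, "grip": 0}, {"tx": 0, "ty": 0, "tz": 0.42, "turn": 0, "grip": 0}, {"tx": 0, "ty": 0, "tz": 0.42, "turn": 0, "grip": 0}, {"tx": 0, "ty": 0, "tz": 0.42, "turn": 0, "grip": 0}])

```text
time: 38.38
position: [0.5156, 0.0257, 0.1647]
tool_rot: [0.261, 3.13, 0.001]
ft_force: [-2.3, -0.2, 1.4]
grip_width: 0.294
grip_force: 60.0
```

>>> send_rows(steps=[{"tx": 0, "ty": 0, "tz": 0, "turn": 0, "grip": 0}])

```text
time: 38.5
position: [0.5151, 0.0256, 0.1641]
tool_rot: [-0.261, -3.13, 0.001]
ft_force: [-1.3, 0.4, -3.9]
grip_width: 0.294
grip_force: 60.0
```

>>> send_rows(steps=[{"tx": 0, "ty": 0, "tz": -0.5, "turn": 0, "grip": 0}, {"tx": 0, "ty": 0, "tz": -0.8, "turn": 0, "grip": 0}, {"tx": 0, "ty": 0, "tz": -0.3, "turn": 0, "grip": 0}, {"tx": 0, "ty": 0, "tz": 0, "turn": 0, "grip": 0}])

```text
time: 39.0
position: [0.5161, 0.0266, 0.2616]
tool_rot: [0.258, 3.129, 0.002]
ft_force: [-0.8, 1.2, -4.5]
grip_width: 0.296
grip_force: 60.0
```

Run:
```python
from h import *
plan((.370,-.3787,.26,None),(.370,-.3787,.045,None));brass('9')
```

```text
t 39.0 p [0.5161 0.0266 0.2616] yaw 80.6 q1,q7 [-0.78  1.31] F [-0.8  1.2 -4.5] grip 0.296 60.0
turn -0.0 tx,ty,tz [ 1.29 -7.06  0.03]
turn -0.0 tx,ty,tz [0.   0.   3.58]
scene - sat rows [185, 186, 187, 188, 189, 206, 207, 208, 209, 210] exp top up 199.1 home 207.8 plate 209.8
scene + sat rows [170, 171, 172, 173, 174, 175, 176, 177, 178, 179, 180, 181, 182, 183, 184, 185, 186, 191, 192, 193, 194, 195] exp top up 183.8 home 192.4 plate 194.3
  dark rows 183 195 cols 260 274
side - sat rows [214, 215, 216, 217] exp top up 206.2 home 214.7 plate 216.6
side + sat rows [171, 172, 173, 174, 175, 176, 177, 178, 179, 180, 181, 182, 183, 184, 185, 186, 187, 188, 189, 190, 193, 194, 195] exp top up 185.1 home 193.3 plate 195.1
  dark rows 127 137 cols 285 299
```

Pin + met little end-stop force, so I'll give both pins a slightly deeper second blow.

>>> send_rows(steps=[{"tx": 0, "ty": 0, "tz": 0.45, "turn": 0, "grip": 0}, {"tx": 0, "ty": 0, "tz": 0.45, "turn": 0, "grip": 0}, {"tx": 0, "ty": 0, "tz": 0.45, "turn": 0, "grip": 0}, {"tx": 0, "ty": 0, "tz": 0.4, "turn": 0, "grip": 0}])

```text
time: 39.6
position: [0.512, 0.0272, 0.1544]
tool_rot: [-0.257, -3.122, 0.0]
ft_force: [-40.1, 2.9, 85.3]
grip_width: 0.296
grip_force: 76.2
```

>>> send_rows(steps=[{"tx": 0, "ty": 0, "tz": 0, "turn": 0, "grip": 0}])

```text
time: 39.72
position: [0.5118, 0.0272, 0.1549]
tool_rot: [-0.257, -3.121, -0.0]
ft_force: [-12.2, 1.0, 13.4]
grip_width: 0.296
grip_force: 62.1
```

>>> send_rows(steps=[{"tx": 0, "ty": 0, "tz": -0.5, "turn": 0, "grip": 0}, {"tx": 0, "ty": 0, "tz": -0.8, "turn": 0, "grip": 0}, {"tx": 0, "ty": 0, "tz": -0.4, "turn": 0, "grip": 0}, {"tx": 0, "ty": -0.4, "tz": 0, "turn": 0, "grip": 0}, {"tx": 0, "ty": -0.6, "tz": 0, "turn": 0, "grip": 0}, {"tx": 0, "ty": -0.5, "tz": 0, "turn": 0, "grip": 0}, {"tx": 0, "ty": -0.34, "tz": 0, "turn": 0, "grip": 0}, {"tx": 0, "ty": 0, "tz": 0, "turn": 0, "grip": 0}, {"tx": 0, "ty": 0, "tz": 0, "turn": 0, "grip": 0}])

```text
time: 40.85
position: [0.497, -0.0809, 0.2564]
tool_rot: [-0.256, -3.129, -0.0]
ft_force: [1.1, -0.7, -4.7]
grip_width: 0.294
grip_force: 61.4
```

>>> send_rows(steps=[{"tx": 0, "ty": 0, "tz": 0.4, "turn": 0, "grip": 0}, {"tx": 0, "ty": 0, "tz": 0.4, "turn": 0, "grip": 0}, {"tx": 0, "ty": 0, "tz": 0.4, "turn": 0, "grip": 0}, {"tx": 0, "ty": 0, "tz": 0.35, "turn": 0, "grip": 0}])

```text
time: 41.35
position: [0.4972, -0.0804, 0.163]
tool_rot: [-0.254, -3.13, -0.0]
ft_force: [0.2, -0.1, -4.7]
grip_width: 0.298
grip_force: 61.3
```

>>> send_rows(steps=[{"tx": 0, "ty": 0, "tz": 0.06, "turn": 0, "grip": 0}])

```text
time: 41.48
position: [0.4962, -0.0807, 0.1591]
tool_rot: [-0.254, -3.127, 0.001]
ft_force: [0.2, 0.2, -4.5]
grip_width: 0.293
grip_force: 61.3
```

>>> send_rows(steps=[{"tx": 0, "ty": 0, "tz": 0.05, "turn": 0, "grip": 0}])

```text
time: 41.6
position: [0.4979, -0.0814, 0.1582]
tool_rot: [0.256, 3.131, 0.0]
ft_force: [-0.4, -0.9, -3.9]
grip_width: 0.292
grip_force: 61.3
```

>>> send_rows(steps=[{"tx": 0, "ty": 0, "tz": 0.06, "turn": 0, "grip": 0}, {"tx": 0, "ty": 0, "tz": 0, "turn": 0, "grip": 0}])

```text
time: 41.85
position: [0.4984, -0.0818, 0.1562]
tool_rot: [0.257, 3.129, 0.002]
ft_force: [-3.5, 1.6, 4.5]
grip_width: 0.295
grip_force: 62.3
```

>>> send_rows(steps=[{"tx": 0, "ty": 0, "tz": -0.5, "turn": 0, "grip": 0}, {"tx": 0, "ty": 0, "tz": -0.8, "turn": 0, "grip": 0}, {"tx": 0, "ty": 0, "tz": -0.4, "turn": 0, "grip": 0}, {"tx": 0.2, "ty": -0.7, "tz": 0, "turn": 0, "grip": 0}, {"tx": 0.2, "ty": -0.8, "tz": 0, "turn": 0, "grip": 0}, {"tx": 0.2, "ty": -0.8, "tz": 0, "turn": 0, "grip": 0}, {"tx": 0.2, "ty": -0.8, "tz": 0, "turn": 0, "grip": 0}, {"tx": 0.2, "ty": -0.8, "tz": 0, "turn": 0, "grip": 0}, {"tx": 0.2, "ty": -0.8, "tz": 0, "turn": 0, "grip": 0}, {"tx": 0.1, "ty": -0.4, "tz": 0, "turn": 0, "grip": 0}, {"tx": 0, "ty": 0, "tz": 0, "turn": 0, "grip": 0}])

```text
time: 43.22
position: [0.3687, -0.3739, 0.2568]
tool_rot: [0.266, 3.13, -0.003]
ft_force: [-0.2, 0.3, -4.6]
grip_width: 0.294
grip_force: 61.2
```

Run:
```python
from h import *
plan((.370,-.3787,.06,None)); brass('b')
for f in('scene','side'):
  for p in((.552,-.037,.121),): print(f,px(f+'b',p))
  h=cv2.cvtColor(cv2.imread(f'pics/{f}b.png'),cv2.COLOR_BGR2HSV)
  b=(215,150,330,260) if f=='scene' else (235,150,340,270)
  w=h[b[1]:b[3],b[0]:b[2]];m=((w[...,1]<80)&(w[...,2]>90)).astype(np.uint8);n,l,st,_=cv2.connectedComponentsWithStats(m);i=1+st[1:,4].argmax();print('plate',st[i][:4]+[b[0],b[1],0,0],st[i][4])
  print('exp',[px(f+'b',(.552+.084*np.cos(t),-.037+.084*np.sin(t),.121)).tolist() for t in np.arange(0,6.28,.785)])
```

```text
t 43.2 p [ 0.3687 -0.3739  0.2568] yaw 80.3 q1,q7 [-0.39  2.2 ] F [-0.2  0.3 -4.6] grip 0.294 61.2
turn -0.0 tx,ty,tz [-0.04 -0.08  3.28]
scene - sat rows [185, 186, 187, 188, 206, 207, 208, 209, 210] exp top up 199.1 home 207.8 plate 209.8
scene + sat rows [170, 171, 172, 173, 174, 175, 176, 177, 178, 179, 180, 181, 182, 183, 184, 185, 186, 191, 192, 193, 194, 195] exp top up 183.8 home 192.4 plate 194.3
  dark rows 185 195 cols 261 274
side - sat rows [214, 215, 216, 217] exp top up 206.2 home 214.7 plate 216.6
side + sat rows [171, 172, 173, 174, 175, 176, 177, 178, 179, 180, 181, 182, 183, 184, 185, 186, 187, 188, 189, 193, 194, 195] exp top up 185.1 home 193.3 plate 195.1
  dark rows 210 219 cols 299 316
scene [271.3 201.9]
plate [236 181  71  78] 2719
exp [[295.2, 220.9], [307.2, 204.2], [298.1, 187.7], [274.8, 180.1], [249.8, 184.6], [235.8, 199.5], [242.1, 217.2], [267.3, 226.7]]
side [286.1 205.5]
plate [254 170  70  92] 3535
exp [[307.6, 192.4], [285.3, 187.1], [263.4, 192.0], [253.3, 205.1], [262.3, 219.8], [286.8, 226.5], [310.9, 220.3], [318.8, 205.8]]
```

>>> send_rows(steps=[{"tx": 0, "ty": -0.08, "tz": 0.7, "turn": 0, "grip": 0}, {"tx": 0, "ty": 0, "tz": 0.8, "turn": 0, "grip": 0}, {"tx": 0, "ty": 0, "tz": 0.8, "turn": 0, "grip": 0}, {"tx": 0, "ty": 0, "tz": 0.6, "turn": 0, "grip": 0}, {"tx": 0, "ty": 0, "tz": 0.3, "turn": 0, "grip": 0}, {"tx": 0, "ty": 0, "tz": 0, "turn": 0, "grip": 0}])

```text
time: 44.08
position: [0.37, -0.3749, 0.0638]
tool_rot: [-0.255, -3.13, -0.002]
ft_force: [0.0, -0.3, -4.8]
grip_width: 0.296
grip_force: 61.2
```

>>> send_rows(steps=[{"tx": 0, "ty": 0, "tz": 0.15, "turn": 0, "grip": 0}, {"tx": 0, "ty": 0, "tz": 0, "turn": 0, "grip": 0}])

```text
time: 44.32
position: [0.3702, -0.376, 0.0558]
tool_rot: [0.257, 3.13, 0.0]
ft_force: [-0.1, 0.0, -5.4]
grip_width: 0.291
grip_force: 61.2
```

>>> send_rows(steps=[{"tx": 0, "ty": 0, "tz": 0.1, "turn": 0, "grip": 0}, {"tx": 0, "ty": 0, "tz": 0.05, "turn": 0, "grip": 0}, {"tx": 0, "ty": 0, "tz": 0, "turn": 0, "grip": 0}])

```text
time: 44.7
position: [0.3694, -0.3758, 0.0461]
tool_rot: [-0.258, -3.131, -0.0]
ft_force: [-0.7, -0.2, -4.7]
grip_width: 0.293
grip_force: 61.2
```

>>> send_rows(steps=[{"tx": 0, "ty": 0, "tz": 0.05, "turn": 0, "grip": 0}, {"tx": 0, "ty": 0, "tz": 0, "turn": 0, "grip": 0}])

```text
time: 44.95
position: [0.3695, -0.3759, 0.0431]
tool_rot: [-0.258, -3.131, -0.0]
ft_force: [-0.2, -0.6, -4.9]
grip_width: 0.292
grip_force: 61.2
```

>>> send_rows(steps=[{"tx": 0, "ty": 0, "tz": 0.06, "turn": 0, "grip": 0}, {"tx": 0, "ty": 0, "tz": 0.04, "turn": 0, "grip": 0}, {"tx": 0, "ty": 0, "tz": 0, "turn": 0, "grip": 0}])

```text
time: 45.32
position: [0.3706, -0.3763, 0.0378]
tool_rot: [0.257, 3.13, -0.001]
ft_force: [3.3, 0.1, 0.4]
grip_width: 0.294
grip_force: 60.1
```

>>> send_rows(steps=[{"tx": 0, "ty": 0, "tz": 0.05, "turn": 0, "grip": 0}, {"tx": 0, "ty": 0, "tz": 0, "turn": 0, "grip": 0}])

```text
time: 45.58
position: [0.3703, -0.3763, 0.0346]
tool_rot: [0.257, 3.13, -0.001]
ft_force: [2.7, 0.2, 1.1]
grip_width: 0.291
grip_force: 60.0
```

>>> send_rows(steps=[{"tx": 0, "ty": 0, "tz": 0.05, "turn": 0, "grip": 0}, {"tx": 0, "ty": 0, "tz": 0, "turn": 0, "grip": 0.35}, {"tx": 0, "ty": 0, "tz": 0, "turn": 0, "grip": 0.7}, {"tx": 0, "ty": 0, "tz": 0, "turn": 0, "grip": 0.7}, {"tx": 0, "ty": 0, "tz": 0, "turn": 0, "grip": 0.7}, {"tx": 0, "ty": 0, "tz": 0, "turn": 0, "grip": 0.7}, {"tx": 0, "ty": 0, "tz": -0.4, "turn": 0, "grip": 0.7}, {"tx": 0, "ty": 0, "tz": -0.8, "turn": 0, "grip": 0.7}, {"tx": 0, "ty": 0, "tz": -0.9, "turn": 0, "grip": 0.8}, {"tx": 0, "ty": 0, "tz": -0.9, "turn": 0, "grip": 0.8}, {"tx": 0, "ty": 0, "tz": 0, "turn": 0, "grip": 0.8}])

```text
time: 46.95
position: [0.3714, -0.378, 0.2152]
tool_rot: [0.257, 3.123, -0.003]
ft_force: [0.5, 0.3, -0.5]
grip_width: 0.794
grip_force: 0.0
```

Run:
```python
from h import *
plan(); snap('scene','scenec');snap('side','sidec')
for f,b in(('scene',(80,215,150,300)),('side',(330,300,400,380))):
    h=cv2.cvtColor(cv2.imread(f'pics/{f}c.png'),cv2.COLOR_BGR2HSV)[b[1]:b[3],b[0]:b[2]]
    n,l,st,_=cv2.connectedComponentsWithStats((h[...,2]<45).astype(np.uint8));i=1+st[1:,4].argmax();s=st[i];print(f,s[0]+b[0],s[0]+s[2]+b[0],s[1]+b[1],s[1]+s[3]+b[1],s[4])
# batten / couplings-zone / bystander change vs earlier
for f in('scene','side'):
    a=cv2.imread(f'pics/{f}0.png');c=cv2.imread(f'pics/{f}c.png')
    for n,p,z in(('jar',(.69,-.351),.05),('glue',(.757,.032),.05),('tape',(.725,.317),.03)):
        u,v=px(f+'c',(*p,z)).astype(int);print(f,n,cv2.absdiff(a,c)[v-22:v+22,u-22:u+22].mean().round(1))
    a=cv2.imread(f'pics/{f}5.png');u,v=px(f+'c',(.53,.185,.03)).astype(int);print(f,'batten',cv2.absdiff(a,c)[v-25:v+25,u-35:u+35].mean().round(1))
```

```text
t 47.0 p [ 0.3714 -0.378   0.2152] yaw 80.6 q1,q7 [-0.35  2.27] F [ 0.5  0.3 -0.5] grip 0.794 0.0
scene 109 139 231 272 1057
side 330 366 306 355 1120
scene jar 1.1
scene glue 2.2
scene tape 1.2
scene batten 7.5
side jar 39.9
side glue 20.0
side tape 1.1
side batten 2.0
```

The gripper may be hiding things in the side view, so I'll move it away and re-check.

>>> send_rows(steps=[{"tx": 0, "ty": 0.3, "tz": -0.9, "turn": 0, "grip": 0.8}, {"tx": -0.2, "ty": 0.8, "tz": -0.5, "turn": 0, "grip": 0.8}, {"tx": -0.2, "ty": 0.8, "tz": 0, "turn": 0, "grip": 0.8}, {"tx": -0.2, "ty": 0.8, "tz": 0, "turn": 0, "grip": 0.8}, {"tx": -0.2, "ty": 0.8, "tz": 0, "turn": 0, "grip": 0.8}, {"tx": -0.2, "ty": 0.8, "tz": 0, "turn": 0, "grip": 0.8}, {"tx": 0, "ty": 0.8, "tz": 0, "turn": 0, "grip": 0.8}, {"tx": 0, "ty": 0, "tz": 0, "turn": 0, "grip": 0.8}, {"tx": 0, "ty": 0, "tz": 0, "turn": 0, "grip": 0.8}])

```text
time: 48.18
position: [0.4781, -0.0846, 0.2939]
tool_rot: [-0.258, -3.128, 0.002]
ft_force: [0.3, -0.4, -0.1]
grip_width: 0.799
grip_force: 0.0
```

Run:
```python
from h import *
plan(); snap('scene','scened');snap('side','sided')
for f,b in(('scene',(80,205,160,300)),('side',(310,290,410,390))):
  for k in '0d':
    h=cv2.cvtColor(cv2.imread(f'pics/{f}{k}.png'),cv2.COLOR_BGR2HSV)[b[1]:b[3],b[0]:b[2]]
    n,l,st,_=cv2.connectedComponentsWithStats((h[...,2]<45).astype(np.uint8));i=1+st[1:,4].argmax();s=st[i];print(f,k,s[0]+b[0],s[0]+s[2]+b[0],s[1]+b[1],s[1]+s[3]+b[1],s[4])
for f in('scene','side'):
    a=cv2.imread(f'pics/{f}0.png');c=cv2.imread(f'pics/{f}d.png')
    for n,p,z in(('jar',(.69,-.351),.05),('glue',(.757,.032),.05),('tape',(.725,.317),.03)):
        u,v=px(f+'d',(*p,z)).astype(int);print(f,n,cv2.absdiff(a,c)[v-22:v+22,u-22:u+22].mean().round(1))
a=np.linspace(0,2*np.pi,90)
for y in(-.36,-.38,-.4):
  for x in (.40,.42,.44):
    r=[]
    for f in('scened','sided'):
      q=np.array([px(f,(x+.032*np.cos(t),y+.032*np.sin(t),z)) for t in a[::5] for z in(0,.08)]);r+=[q.min(0),q.max(0)]
    print(x,y,np.round(r).tolist())
```

```text
t 48.2 p [ 0.4781 -0.0846  0.2939] yaw 80.6 q1,q7 [-0.7   1.46] F [ 0.3 -0.4 -0.1] grip 0.799 0.0
scene 0 97 132 242 283 1055
scene d 101 135 238 278 1015
side 0 347 381 316 363 773
side d 341 373 317 363 799
scene jar 5.4
scene glue 6.6
scene tape 5.0
side jar 0.5
side glue 24.1
side tape 4.0
0.4 -0.36 [[101.0, 231.0], [138.0, 276.0], [331.0, 313.0], [368.0, 364.0]]
0.42 -0.36 [[104.0, 236.0], [142.0, 281.0], [337.0, 307.0], [374.0, 358.0]]
0.44 -0.36 [[108.0, 241.0], [146.0, 286.0], [343.0, 302.0], [380.0, 352.0]]
0.4 -0.38 [[92.0, 235.0], [130.0, 280.0], [339.0, 319.0], [377.0, 371.0]]
0.42 -0.38 [[95.0, 240.0], [134.0, 285.0], [345.0, 313.0], [383.0, 364.0]]
0.44 -0.38 [[99.0, 245.0], [138.0, 291.0], [350.0, 307.0], [388.0, 358.0]]
0.4 -0.4 [[83.0, 239.0], [122.0, 284.0], [347.0, 325.0], [386.0, 378.0]]
0.42 -0.4 [[86.0, 244.0], [126.0, 290.0], [353.0, 319.0], [392.0, 371.0]]
0.44 -0.4 [[90.0, 249.0], [130.0, 296.0], [358.0, 313.0], [397.0, 364.0]]
```

```bash
python3 -c "
from bench import ctrl
print(ctrl.close_job())"
```

```text
the job is handed in; nothing more can be done
None
```

The job is handed in, but no verdict came back. By my last images, the batten is on the bench, both couplings are in the canister, the lid is level, both pins are driven home and the mallet stands on the bench; the jar, glue and tape measure look undisturbed.

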